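# Weigh the jar from behind the bottles

## Robot

A 6-joint arm with a two-finger parallel gripper is mounted at the origin on the work surface. World frame = base frame: x ahead of the robot, y to its left, z up, the work surface at z = 0. Lengths are in m, angles in rad, forces in N, time in s.
With the tool pointing down it reaches from about 0.4 to 0.925 m from the base axis. Payload 3.4 kg.
Tool frame: the origin (TCP) lies midway between the tips of the shut fingers; the grasp point (between the pads) lies 19 mm behind it (env.grip_point_offset is the distance from the TCP to the grasp point, in m); x points along the fingers, z is the direction in which the jaws open and shut, and the axes are right-handed (so a half turn about x gives the same grasp; the last joint's range is limited). The gripper opens to 85 mm and grips with 20 to 120 N. Pads are 22 mm wide; open, the fingers measure 114 mm over their backs; the gripper's body (76 mm by 85 mm) begins 54 mm behind the grasp point. The pads swing forward as they close: fully open they stand 13 mm farther back than shut.
Start: joints at [1.276, 0.307, 1.506, -0, 1.328, -0.073], TCP at [0.127, 0.561, 0.231] pointing down, gripper open.
Joint ranges: [-3.12, 3.12], [-1.05, 2.28], [0.14, 2.33], [-1.42, 4.57], [0.1, 2.73], [-2.68, 2.68]. Speed limits (rad/s): [2.57, 2.57, 3.14, 3.14, 3.14, 3.14].

## Interface

Orientations are given as a unit quaternion [w, x, y, z].
In Python, from rig import env gives the robot as it stands.
- The arm moves only by the tool send_rows, never from a script. Its arguments are lists of equal length, an entry for each row: "translation": the shift along the tool's x, y, z in m, a list of three; "dr": the turn, a rotation vector about the tool's x, y, z in degrees, a list of three; "grip": the opening, from 0 (shut) to 1 (fully open). A call has 1 to 20 rows; each row is the pose to reach, as a shift and turn from the pose commanded when the call began, along the tool's axes at that moment; what a row does not reach only later rows make up. A row lasts 1/12 s, in which the tool goes at most 41.7 mm and 7.16 degrees, less where a joint would pass 70% of its speed; a pose out of reach is approached as far as the arm can. A call with a gripper value outside its range is refused whole. The fingers move at their own pace and stop on an object; the grip force is fixed at half the most. Time passes only in rows, so rows that repeat a pose let the fingers close. It gives the time, the measured TCP pose, the force and the opening at its end, in the units of the state.
- env.read_state(): the state, without advancing time (a new reading comes with each control period).
- env.camera(name): name is "scene" or "side" or "wrist"; returns a dict with "image" (480x640x3 uint8, red, green, blue), "mtx" (3x3 intrinsics, pixels), "k1" (the pictures are not rectified: a ray, as slopes to the right and down, at radius r is drawn at 1 + k1 r^2 times it, then the intrinsics apply), "R" (3x3) and "t" (3): a world point X has camera coordinates R X + t. Camera axes: x right, y down, z forward; pixel columns grow to the right and rows downward; lengths in m; the calibration is good to about 2 mm. A picture is of the moment at which its call begins. There is no depth.
- env.close_job(): hands the job in, once; it reports no verdict.
Trained networks look in a picture, given as the dict that the camera call returned (one of the last four; its "shot" number tells which), for a name from the list of things; names that differ only in an ending like _2 or _b are one class to them, and where a whole thing is asked for, a point or a joint stands for the part that bears it (a point fixed in the world has none). Each returns a list of dicts, best first, with "conf" (0 to 1); they miss things now and then, are a little off and sometimes report something else, mostly with a low value. They report only what shows in the picture. A call takes as long as a camera call.
- env.outline_of(label, picture): "pixels" (480x640 bool, what is visible of it) and "centre" ([column, row] as shares, 0 to 1, of the picture: columns of its width, rows of its height, amid what is visible of it).
- env.mark_of(label, picture): "centre" ([column, row] as shares, 0 to 1, of the picture: columns of its width, rows of its height: a listed point, or the origin of a listed thing).
The state is a dict: "clock": time; "q": joint angles; "qd": joint speeds; "joint_torque": joint torques, N m; "position": TCP position; "tool_rot": TCP orientation; "contact_force": force on the tool from outside, world axes, zero at the start; "ft_torque": the same for the moment, N m; "width": finger opening in m.
Only numpy, scipy, OpenCV 4.12 (cv2) and the standard library are available. Lean on these libraries where they do the work, as an engineer would, in place of code of your own. Each camera call takes 0.05 s, during which the arm holds its last target.

## Task

The amber jar stands hemmed in behind three tall bottles on the white board. First move all three bottles to stand in the green tray, leaving the jar where it is until then; with all three in the tray, set the jar in the middle of the balance pan and let go of it; only then put each bottle back, centred on the spot of its own cap's colour. Everything stays upright and is set down gently, not dropped or knocked over, and the conical flask is left alone.

Things in the scene. Friction and masses are not known exactly. Their poses are not given: they have to be found in the camera images.
- blue_mid (a point): centre, half-way up, of the tall grey plastic bottle with the blue cap and a blue band: 115 mm tall, round body 44 mm in diameter up to 76 mm, then a shoulder, and on top a blue screw cap 38 mm in diameter from 90 to 115 mm above its underside (the cap is firmly on). This point is 57.5 mm above its underside; z is its upright axis. 0.11 to 0.23 kg.
- red_mid (a point): centre, half-way up, of the tall grey plastic bottle with the red cap and a red band: 115 mm tall, round body 44 mm in diameter up to 76 mm, then a shoulder, and on top a red screw cap 38 mm in diameter from 90 to 115 mm above its underside (the cap is firmly on). This point is 57.5 mm above its underside; z is its upright axis. 0.11 to 0.23 kg.
- yellow_mid (a point): centre, half-way up, of the tall grey plastic bottle with the yellow cap and a yellow band: 115 mm tall, round body 44 mm in diameter up to 76 mm, then a shoulder, and on top a yellow screw cap 38 mm in diameter from 90 to 115 mm above its underside (the cap is firmly on). This point is 57.5 mm above its underside; z is its upright axis. 0.11 to 0.23 kg.
- jar_mid (a point): centre, half-way up, of the squat amber jar with a black lid: 50 mm tall, glass 48 mm in diameter, lid 50 mm in diameter over the top 14 mm (firmly on); the point is 25 mm above its underside, z is its upright axis. 0.14 to 0.28 kg. It stands on the white board, hemmed in by the three tall bottles about 68 mm away (centre to centre) on its front, left and right, with a low white panel (top 60 mm above the bench) behind it, its face about 61 mm from the jar's centre.
- spot_blue: home of the blue-capped bottle: flat round blue spot, 66 mm in diameter, on the white board (210 mm along x by 240 mm along y); origin at its centre, level with the board's top face, 10 mm above the bench, where a bottle's underside rests; z up, x and y along the board (its x axis points to the back panel). Partly covered by its bottle at the start. Neighbouring spots are 83 to 84 mm and the outer two 132 mm apart.
- spot_red: home of the red-capped bottle: flat round red spot, 66 mm in diameter, on the white board (210 mm along x by 240 mm along y); origin at its centre, level with the board's top face, 10 mm above the bench, where a bottle's underside rests; z up, x and y along the board (its x axis points to the back panel). Partly covered by its bottle at the start. Neighbouring spots are 83 to 84 mm and the outer two 132 mm apart.
- spot_yellow: home of the yellow-capped bottle: flat round yellow spot, 66 mm in diameter, on the white board (210 mm along x by 240 mm along y); origin at its centre, level with the board's top face, 10 mm above the bench, where a bottle's underside rests; z up, x and y along the board (its x axis points to the back panel). Partly covered by its bottle at the start. Neighbouring spots are 83 to 84 mm and the outer two 132 mm apart.
- tray: side area: low green open tray fixed to the bench, 270 mm along its x axis, 130 mm along its y axis, rim 20 mm high, walls and floor 5 mm thick; origin at the centre of its underside on the bench, so bottles stand 5 mm above the origin. Room for three bottles in a row along x. May be on the left or right of the board.
- pan_center (a point): centre of the upper face of the round steel pan (110 mm in diameter) of the white laboratory balance, 60 mm above the bench, fixed and rigid; z up. The balance body (170 mm wide, 235 mm deep, 48 mm high with a dark display on the robot's side) stands on the opposite side of the board from the tray.
- flask_mid (a point): bystander: conical clear-glass flask with a dark stopper, 103 mm tall, 64 mm in diameter at the foot, loose on one of the board's two corners nearest the robot, about 95 mm (centre to centre) from the two nearest bottles' spots; the point is half-way up, 51.5 mm above its underside (a small orange stopper, 22 mm high, lies on the other corner). Leave it alone.

How it is judged:
By the outcome, as a careful person would: the job done as asked, in the order asked, and still so for the second after the job is handed in, with the robot touching nothing.
It also fails if it takes over 147 s, if anything falls off the work surface, if the arm or the gripper's body presses on something with over 40 N, if the wrist force passes 120 N, or if a joint passes its speed limit or range.

## Working session

There is one attempt and no reset: what is moved stays moved. The work goes in short steps, Python scripts to look and compute and a tool call to move; the robot and the scene stay as the last step left them, time stands still between calls to the robot, and variables do not carry over. Pictures are saved under pics/ and viewed, and the job is handed in when it is done.

Besides the shell and the picture viewer there is one more tool, called after "Request:" as a command line: name --argument value ..., lists and objects as JSON in quotes. send_rows: Moves the arm, as the interface text tells. Its arguments: {"type":"object","properties":{"translation":{"type":"array"},"dr":{"type":"array"},"grip":{"type":"array"}},"required":["translation","dr","grip"]}

```bash
ls; mkdir -p pics; python3 - <<'E'
from rig import env
import cv2
s=env.read_state(); print(s)
for n in ["scene","side","wrist"]:
    c=env.camera(n); cv2.imwrite(f"pics/{n}0.png",c["image"][:,:,::-1]); print(n,c["mtx"],c["k1"],c["R"],c["t"])
E
```

```text
pics
{'clock': 0.0, 'q': array([ 1.27554117e+00,  3.07578618e-01,  1.50769674e+00, -1.05805383e-05,
        1.32838337e+00, -7.34987745e-02]), 'qd': array([-0.00053098, -0.00058658,  0.00037093, -0.00208924,  0.00115983,
       -0.00139399]), 'joint_torque': array([ 8.04939755e-04, -4.57544231e+01, -2.51911873e+01, -2.75521861e-04,
        1.32523032e-02, -3.91404114e-06]), 'position': array([0.12628845, 0.56023663, 0.23036901]), 'tool_rot': array([ 0.55165396, -0.44202062,  0.55285477,  0.44118849]), 'contact_force': array([-0.08135946, -0.38035326,  0.20167611]), 'ft_torque': array([ 0.00034818, -0.01897672,  0.04017352]), 'width': 0.08540435605966827}
scene [[528.00684323   0.         325.67923433]
 [  0.         528.00684323 239.73818399]
 [  0.           0.           1.        ]] 0.05476457610546248 [[-0.40029101  0.91636083 -0.00706643]
 [ 0.72316893  0.31114462 -0.61661635]
 [-0.56284439 -0.2519362  -0.78723208]] [ 0.2007988  -0.34693971  1.264765  ]
side [[497.67992218   0.         316.37817144]
 [  0.         497.67992218 234.52546984]
 [  0.           0.           1.        ]] -0.07514018772700021 [[ 0.94875756 -0.31577297  0.01210487]
 [-0.20867622 -0.65482531 -0.72640075]
 [ 0.2373043   0.6866522  -0.68716477]] [-0.49996511  0.1741272   1.04105472]
wrist [[365.97663779   0.         316.37272901]
 [  0.         365.97663779 242.29681102]
 [  0.           0.           1.        ]] -0.07203444330940513 [[ 0.21980276  0.97554091 -0.00258561]
 [ 0.92723366 -0.20809328  0.31134375]
 [ 0.30319051 -0.07083168 -0.95029384]] [-0.57384402 -0.04061695  0.38114986]
```

View pics/scene0.png

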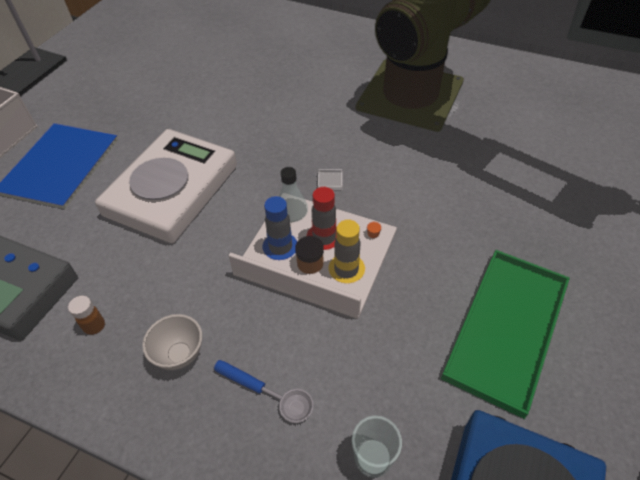

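View pics/side0.png

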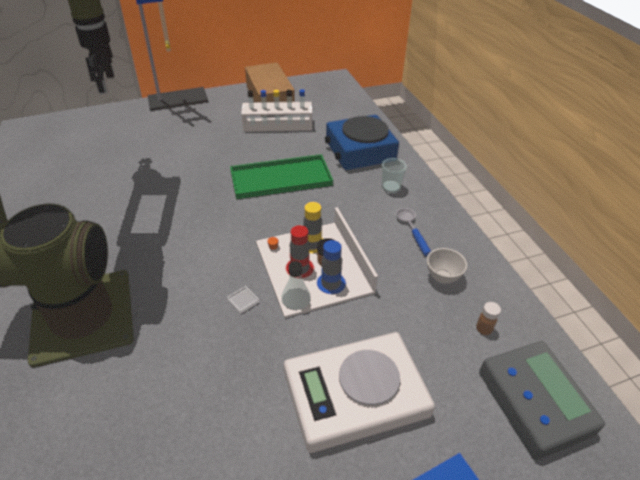

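View pics/wrist0.png

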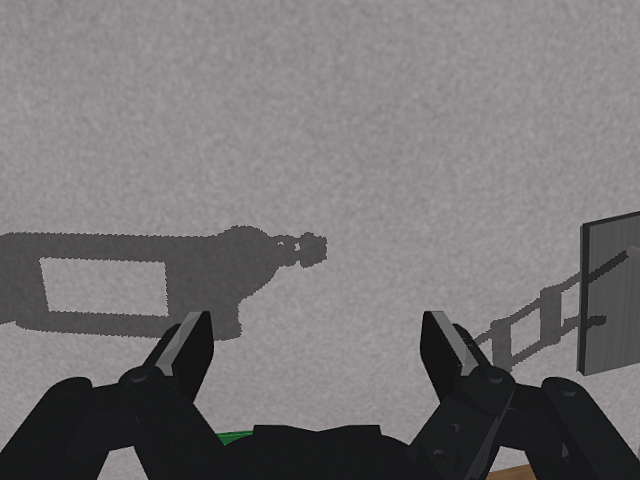

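The scene view shows the board around (315,250), the tray at (510,330) on the +y side, the balance at (165,185) and the flask at (290,195). Next I'll triangulate the marks.

```bash
cat > h.py <<'E'
from rig import env
import numpy as np, cv2, json
from scipy.spatial.transform import Rotation as Rn
from scipy.optimize import least_squares
def und(c,px):
    return cv2.undistortPoints(np.array(px,float).reshape(-1,1,2),c["mtx"],np.array([c["k1"],0,0,0,0.])).reshape(-1,2)
def ray(c,px):
    u=und(c,px)[0]; d=c["R"].T@np.array([u[0],u[1],1.]); o=-c["R"].T@c["t"]; return o,d/np.linalg.norm(d)
def atz(c,px,z):
    o,d=ray(c,px); return o+d*(z-o[2])/d[2]
def proj(c,X):
    X=np.atleast_2d(np.array(X,float)); rv=cv2.Rodrigues(c["R"])[0]
    return cv2.projectPoints(X,rv,np.array(c["t"],float),c["mtx"],np.array([c["k1"],0,0,0,0.]))[0].reshape(-1,2)
def tri(os,ds):
    A=sum(np.eye(3)-np.outer(d,d) for d in ds); b=sum((np.eye(3)-np.outer(d,d))@o for o,d in zip(os,ds))
    return np.linalg.solve(A,b)
Z=dict(blue_mid=.0675,red_mid=.0675,yellow_mid=.0675,jar_mid=.035,spot_blue=.01,spot_red=.01,spot_yellow=.01,tray=0,pan_center=.06,flask_mid=.0615)
def pxof(m): return [m["centre"][0]*640,m["centre"][1]*480]
E
python3 - <<'E'
from h import *
cs={n:env.camera(n) for n in ["scene","side"]}
for k,z in Z.items():
    out=[];R=[]
    for n,c in cs.items():
        m=env.mark_of(k,c)
        if m:
            p=pxof(m[0]); r=ray(c,p);R.append(r); out.append((n,round(m[0]["conf"],2),len(m),np.round(p,0),np.round(atz(c,p,z)*1000,1)))
    t=tri(*zip(*R))*1000 if len(R)==2 else None
    print(k,*out,"tri",None if t is None else np.round(t,1))
E
```

```text
blue_mid ('scene', 0.68, 1, array([277., 224.]), array([532.1, -79.5,  67.5])) ('side', 0.88, 1, array([328., 268.]), array([524.2, -86.3,  67.5])) tri [526.9 -81.8  61.4]
red_mid ('scene', 0.79, 2, array([323., 217.]), array([485.2, -11.5,  67.5])) ('side', 0.57, 1, array([297., 251.]), array([477.2, -14.9,  67.5])) tri [479.6 -12.3  62.9]
yellow_mid ('scene', 0.74, 1, array([348., 249.]), array([533.7,  56.7,  67.5])) ('side', 0.64, 3, array([314., 228.]), array([536.4,  44.9,  67.5])) tri [535.2  53.4  63.4]
jar_mid ('scene', 0.72, 2, array([309., 255.]), array([552. , -10.5,  35. ])) tri None
spot_blue ('scene', 0.64, 2, array([279., 246.]), array([538.2, -78.3,  10. ])) ('side', 0.74, 1, array([329., 283.]), array([531. , -79.3,  10. ])) tri [533.7 -78.5   6.6]
spot_red ('scene', 0.57, 1, array([327., 234.]), array([478.1,  -8. ,  10. ])) ('side', 0.45, 1, array([299., 269.]), array([479.9, -18.3,  10. ])) tri [478.6 -11.2   5.7]
spot_yellow ('scene', 0.88, 1, array([348., 269.]), array([534.7,  58.5,  10. ])) ('side', 0.51, 1, array([311., 244.]), array([530. ,  51.9,  10. ])) tri [531.5  57.2   4.8]
tray ('scene', 0.95, 2, array([505., 327.]), array([534. , 337.5,   0. ])) ('side', 0.58, 1, array([281., 180.]), array([533.7, 331.2,   0. ])) tri [533.8 336.8  -2.8]
pan_center ('scene', 0.68, 1, array([153., 177.]), array([ 516.3, -354. ,   60. ])) ('side', 0.69, 2, array([367., 376.]), array([ 505.5, -347. ,   60. ])) tri [ 510.5 -350.9   59.5]
flask_mid ('scene', 0.85, 1, array([290., 190.]), array([444.4, -98.1,  61.5])) ('side', 0.83, 2, array([294., 282.]), array([445.1, -94.2,  61.5])) tri [445.2 -96.7  63.6]
```

```bash
cat >> h.py <<'E'
def st(): 
    s=env.read_state(); q=s["tool_rot"]; return s,np.array(s["position"]),Rn.from_quat(np.r_[q[1:],q[0]])
def tgtR(yaw):  # tool x down, jaw axis z at yaw(deg) in world
    z=np.array([np.cos(np.radians(yaw)),np.sin(np.radians(yaw)),0]); x=np.array([0,0,-1.]); return Rn.from_matrix(np.c_[x,np.cross(z,x),z])
def go(p,yaw=None):
    s,P,R=st(); T=R if yaw is None else min((tgtR(yaw),tgtR(yaw+180)),key=lambda T:(R.inv()*T).magnitude())
    d=R.inv().apply(np.array(p)-P)*1000; r=(R.inv()*T).as_rotvec(degrees=True)
    print("t",round(s["clock"],2),"pos",np.round(P*1000,1),"shift mm",np.round(d,1),"dr",np.round(r,1),"rows",np.linalg.norm(d)/41.7, np.linalg.norm(r)/7.16,"w",round(s["width"],4),"F",np.round(s["contact_force"],1))
E
python3 - <<'E'
from h import *
s,P,R=st(); print(R.as_matrix().round(3))
c=env.camera("wrist"); C=-c["R"].T@c["t"]; print("cam",C, R.inv().apply(C-P), "fwd in tool",R.inv().apply(c["R"][2]))
for y in (0,45,60,90,120,150): go([.46,-.01,.30],y)
# tray corners/ white board etc
c=env.camera("scene"); hsv=cv2.cvtColor(c["image"],cv2.COLOR_RGB2HSV)
g=cv2.inRange(hsv,(50,100,40),(75,255,255)); cn=max(cv2.findContours(g,cv2.RETR_EXTERNAL,cv2.CHAIN_APPROX_NONE)[0],key=cv2.contourArea)
b=cv2.boxPoints(cv2.minAreaRect(cn)); a=cv2.approxPolyDP(cn,6,True).reshape(-1,2); print(a)
for p in a: print(np.round(atz(c,p,.02)*1000), np.round(atz(c,p,0)*1000))
E
```

```text
[[-0.    -0.975  0.22 ]
 [-0.     0.22   0.975]
 [-1.     0.    -0.   ]]
cam [0.04834078 0.57870826 0.37418735] [-0.14289152  0.08017256  0.00015833] fwd in tool [ 9.50249233e-01 -3.11490017e-01 -6.04524995e-04]
t 1.3 pos [126.5 560.9 231.3] shift mm [ -68.7 -450.9 -483.6] dr [77.3  0.   0. ] rows 15.940914038061885 10.795200519200936 w 0.0856 F [ 0.1  0.4 -0. ]
t 1.3 pos [126.5 560.9 231.3] shift mm [ -68.7 -450.9 -483.6] dr [32.3  0.   0. ] rows 15.940914038061885 4.5102843204075915 w 0.0856 F [ 0.1  0.4 -0. ]
t 1.3 pos [126.5 560.9 231.3] shift mm [ -68.7 -450.9 -483.6] dr [17.3  0.   0. ] rows 15.940914038061885 2.41531225666117 w 0.0856 F [ 0.1  0.4 -0. ]
t 1.3 pos [126.5 560.9 231.3] shift mm [ -68.7 -450.9 -483.6] dr [-12.7  -0.    0. ] rows 15.940914038061885 1.774631893825619 w 0.0856 F [ 0.1  0.4 -0. ]
t 1.3 pos [126.5 560.9 231.3] shift mm [ -68.7 -450.9 -483.6] dr [-42.7  -0.    0. ] rows 15.940914038061885 5.964576021128737 w 0.0856 F [ 0.1  0.4 -0. ]
t 1.3 pos [126.5 560.9 231.3] shift mm [ -68.7 -450.9 -483.6] dr [-72.7  -0.    0. ] rows 15.940914038061885 10.154520153942178 w 0.0856 F [ 0.1  0.4 -0. ]
[[495 251]
 [442 378]
 [524 417]
 [568 278]]
[401. 287.  20.] [384. 288.   0.]
[671. 266.  20.] [662. 267.   0.]
[681. 389.  20.] [672. 393.   0.]
[410. 413.  20.] [393. 417.  -0.]
```

```bash
python3 - <<'E'
from h import *
go([.42,.36,.33],90);go([.49,-.012,.33],90)
E
```

```text
t 1.35 pos [126.5 560.9 231.3] shift mm [ -98.7 -330.5 -131.4] dr [-12.7  -0.    0. ] rows 8.85154959509673 1.774617757170224 w 0.0852 F [ 0.8 -0.2  0.4]
t 1.35 pos [126.5 560.9 231.3] shift mm [ -98.7 -480.6 -478.9] dr [-12.7  -0.    0. ] rows 16.441945019229895 1.774617757170224 w 0.0852 F [ 0.8 -0.2  0.4]
```

Request:
send_rows --translation '[[-0.0987,-0.3305,-0.1314],[-0.0987,-0.3305,-0.1314],[-0.0987,-0.3305,-0.1314],[-0.0987,-0.3305,-0.1314],[-0.0987,-0.3305,-0.1314],[-0.0987,-0.3305,-0.1314],[-0.0987,-0.3305,-0.1314],[-0.0987,-0.3305,-0.1314],[-0.0987,-0.4806,-0.4789],[-0.0987,-0.4806,-0.4789],[-0.0987,-0.4806,-0.4789],[-0.0987,-0.4806,-0.4789],[-0.0987,-0.4806,-0.4789],[-0.0987,-0.4806,-0.4789],[-0.0987,-0.4806,-0.4789],[-0.0987,-0.4806,-0.4789],[-0.0987,-0.4806,-0.4789],[-0.0987,-0.4806,-0.4789],[-0.0987,-0.4806,-0.4789],[-0.0987,-0.4806,-0.4789]]' --dr '[[-12.7,0,0],[-12.7,0,0],[-12.7,0,0],[-12.7,0,0],[-12.7,0,0],[-12.7,0,0],[-12.7,0,0],[-12.7,0,0],[-12.7,0,0],[-12.7,0,0],[-12.7,0,0],[-12.7,0,0],[-12.7,0,0],[-12.7,0,0],[-12.7,0,0],[-12.7,0,0],[-12.7,0,0],[-12.7,0,0],[-12.7,0,0],[-12.7,0,0]]' --grip '[1,1,1,1,1,1,1,1,1,1,1,1,1,1,1,1,1,1,1,1]'

```text
clock: 3.02
position: [0.4902, -0.0135, 0.3299]
tool_rot: [0.501, -0.499, 0.501, 0.499]
contact_force: [-0.9, 0.5, 0.1]
width: 0.0854
```

```bash
python3 - <<'E'
from h import *
go([.49,-.012,.33],90)
c=env.camera("wrist"); im=c["image"]; cv2.imwrite("pics/w1.png",im[:,:,::-1])
np.savez("w1.npz",**{k:c[k] for k in("image","mtx","k1","R","t")})
for k,z in Z.items():
    m=env.mark_of(k,c)
    if m: print(k,round(m[0]["conf"],2),np.round(pxof(m[0])),np.round(atz(c,pxof(m[0]),z)*1000,1))
E
```

```text
t 3.02 pos [490.2 -13.5 329.9] shift mm [-0.1  0.2  1.5] dr [-0.2  0.  -0. ] rows 0.03708914701274389 0.03260474931206322 w 0.0854 F [-0.9  0.5  0.1]
red_mid 0.7 [316. 192.] [483.5 -13.3  67.5]
yellow_mid 0.74 [370. 236.] [535.9  49.1  67.5]
jar_mid 0.62 [320. 240.] [550.1  -8.9  35. ]
spot_blue 0.75 [268. 221.] [532.4 -77.4  10. ]
spot_red 0.72 [316. 183.] [482.5 -14.2  10. ]
spot_yellow 0.74 [371. 223.] [535.9  57.7  10. ]
tray 0.84 [573. 220.] [533.5 342.1   0. ]
pan_center 0.68 [ 41. 215.] [ 509.7 -348.    60. ]
flask_mid 0.71 [241. 156.] [444.4 -96.1  61.5]
```

View pics/w1.png

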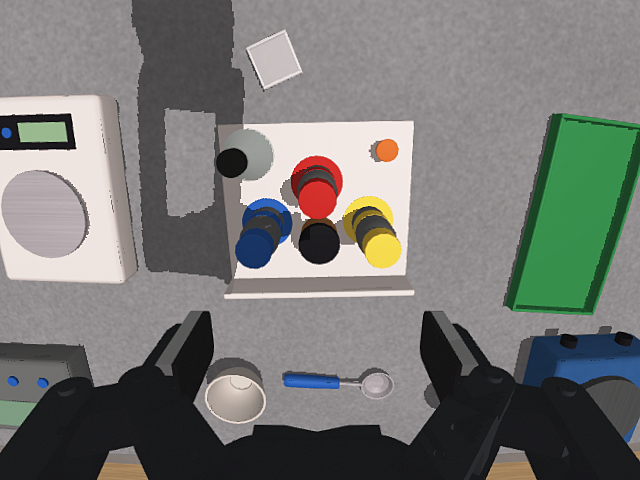

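The wrist view shows the caps at about (255,248), (318,198) and (382,250), with the spots visible beside them, the jar lid at (319,242) and the tray at right. Next I'll fit the geometry by colour.

```bash
cat >> h.py <<'E'
HS={"blue":[(105,120,50),(120,255,255)],"red":[(0,150,60),(5,255,255)],"yellow":[(22,120,80),(32,255,255)]}
def colmask(im,col):
    h=cv2.cvtColor(im,cv2.COLOR_RGB2HSV); m=cv2.inRange(h,*[np.array(v) for v in HS[col]])
    if col=="red": m|=cv2.inRange(h,np.array((174,150,60)),np.array((180,255,255)))
    return m
def circ3(x,y,z,r,n=48):
    a=np.linspace(0,2*np.pi,n,endpoint=False); return np.c_[x+r*np.cos(a),y+r*np.sin(a),np.full(n,z)]
def hullmask(c,pts,S=4):
    p=proj(c,pts); m=np.zeros((480*S,640*S),np.uint8)
    cv2.fillConvexPoly(m,cv2.convexHull(np.round(((p+.5)*S-.5)).astype(np.int32)),255); return cv2.resize(m,(640,480),interpolation=cv2.INTER_AREA)/255.
def fitcap(c,col,xy0,zu,win=40):
    from scipy.optimize import minimize
    m=colmask(c["image"],col); 
    q=proj(c,[[xy0[0],xy0[1],zu+.1025]])[0]
    n,l,s,ce=cv2.connectedComponentsWithStats(m)
    # component at expected centre
    best=min((i for i in range(1,n) if s[i,4]>80),key=lambda i:np.linalg.norm(ce[i]-q)); k=(l==best).astype(float)
    def f(v):
        P=np.r_[circ3(*v,zu+.115,.019),circ3(*v,zu+.090,.019)]; h=hullmask(c,P); return np.abs(h-k).sum()
    r=minimize(f,xy0,method="Nelder-Mead",options=dict(initial_simplex=[xy0,[xy0[0]+.008,xy0[1]],[xy0[0],xy0[1]+.008]],xatol=2e-4,fatol=.5))
    return r.x,r.fun,k.sum()
def fitspot(c,col,xy0,excl=()):
    # boundary pts of blob, back-projected on the board, robust fixed-radius circle
    m=colmask(c["image"],col); pts=np.argwhere(m>0)[:,::-1].astype(float)
    w=np.array([atz(c,p,.01)[:2] for p in pts]); sel=np.linalg.norm(w-xy0,axis=1)<.05
    mm=np.zeros_like(m); pp=pts[sel].astype(int); mm[pp[:,1],pp[:,0]]=255
    cn=max(cv2.findContours(mm,cv2.RETR_EXTERNAL,cv2.CHAIN_APPROX_NONE)[0],key=cv2.contourArea).reshape(-1,2)
    B=np.array([atz(c,p,.01)[:2] for p in cn])
    r=least_squares(lambda v:(np.linalg.norm(B-v,axis=1)-.0325),xy0,loss="soft_l1",f_scale=.0007)
    e=np.linalg.norm(B-r.x,axis=1)-.0325
    return r.x,(abs(e)<.0015).sum(),len(B)
E
python3 - <<'E'
from h import *
W=dict(np.load("w1.npz"));W["k1"]=float(W["k1"])
X0=dict(blue=(.530,-.079),red=(.480,-.0125),yellow=(.5345,.055))
cs={"wrist":W,"scene":env.camera("scene"),"side":env.camera("side")}
for n,c in cs.items():
  if n!="wrist": cv2.imwrite(f"pics/{n}1.png",c["image"][:,:,::-1])
  for col in X0:
    a=fitcap(c,col,np.array(X0[col]),.01); b=fitspot(c,col,np.array(X0[col]))
    print(n,col,"cap",np.round(a[0]*1000,1),round(a[1]),a[2],"spot",np.round(b[0]*1000,1),b[1:])
E
```

```text
wrist blue cap [533.6 -77.6] 119 1196.0 spot [534.8 -78.9] (np.int64(97), 154)
wrist red cap [481.1 -13.1] 900 2059.0 spot [494.7 -13. ] (np.int64(38), 285)
wrist yellow cap [533.3  53.3] 103 1214.0 spot [532.3  53.6] (np.int64(100), 154)
scene blue cap [534.3 -77.7] 110 418.0 spot [534.8 -76.7] (np.int64(14), 83)
scene red cap [481.5 -12.7] 97 412.0 spot [500.2 -10. ] (np.int64(13), 64)
scene yellow cap [534.5  54. ] 187 378.0 spot [533.   44.3] (np.int64(24), 98)
side blue cap [534.1 -76. ] 110 235.0 spot [533.  -75.7] (np.int64(12), 66)
side red cap [482.4 -10.5] 90 234.0 spot [474.4 -15.1] (np.int64(19), 40)
side yellow cap [533.5  53.7] 50 241.0 spot [554.7  43.2] (np.int64(5), 33)
```

```bash
python3 - <<'E'
from h import *
go([.5335,.0535,.16],142);go([.5335,.0535,.095],142)
E
```

```text
t 3.67 pos [490.  -11.7 330. ] shift mm [170.  -43.6  65.2] dr [-52.  -0.   0.] rows 4.489931425574075 7.2591859521116575 w 0.0859 F [ 0.  -1.   0.2]
t 3.67 pos [490.  -11.7 330. ] shift mm [235.  -43.6  65.2] dr [-52.  -0.   0.] rows 5.941451059738232 7.2591859521116575 w 0.0859 F [ 0.  -1.   0.2]
```

Request:
send_rows --translation '[[0.17,-0.0436,0.0652],[0.17,-0.0436,0.0652],[0.17,-0.0436,0.0652],[0.17,-0.0436,0.0652],[0.17,-0.0436,0.0652],[0.17,-0.0436,0.0652],[0.17,-0.0436,0.0652],[0.17,-0.0436,0.0652],[0.2,-0.0436,0.0652],[0.225,-0.0436,0.0652],[0.235,-0.0436,0.0652],[0.235,-0.0436,0.0652]]' --dr '[[-52,0,0],[-52,0,0],[-52,0,0],[-52,0,0],[-52,0,0],[-52,0,0],[-52,0,0],[-52,0,0],[-52,0,0],[-52,0,0],[-52,0,0],[-52,0,0]]' --grip '[1,1,1,1,1,1,1,1,1,1,1,1]'

```text
clock: 4.67
position: [0.5314, 0.0531, 0.0926]
tool_rot: [0.23, -0.667, 0.231, 0.671]
contact_force: [0.1, 0.7, 0.6]
width: 0.0851
```

```bash
python3 - <<'E'
from h import *
go([.5335,.0535,.095],142)
for n in("side","wrist"):
    c=env.camera(n); cv2.imwrite(f"pics/{n}2.png",c["image"][:,:,::-1])
E
```

```text
t 4.67 pos [531.4  53.1  92.6] shift mm [-2.5 -1.6 -1.4] dr [-0.   0.3 -0.2] rows 0.07764468349925498 0.0473433630151122 w 0.0851 F [0.1 0.7 0.6]
```

View pics/side2.png

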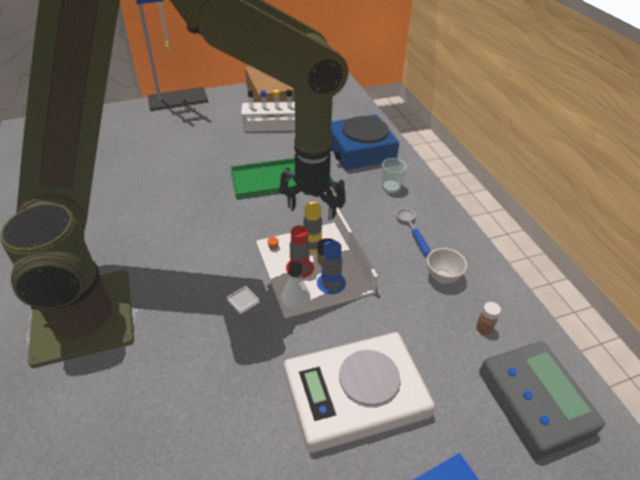

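View pics/wrist2.png

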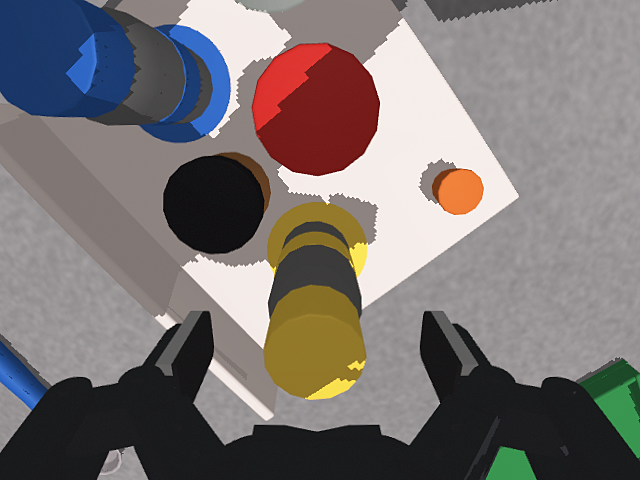

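```bash
python3 - <<'E'
from h import *
c=env.camera("side"); s,P,R=st()
t=[P, P+R.apply([-.013,0,.0425]),P+R.apply([-.013,0,-.0425]),[.5335,.0535,.125],P+R.apply([-.019-.054,0,0])]
print(proj(c,t).round()); 
im=c["image"][150:270,230:410,::-1]; cv2.imwrite("pics/crop2.png",cv2.resize(im,None,fx=4,fy=4,interpolation=cv2.INTER_CUBIC))
E
```

```text
[[313. 216.]
 [295. 208.]
 [330. 216.]
 [312. 206.]
 [313. 191.]]
```

View pics/crop2.png

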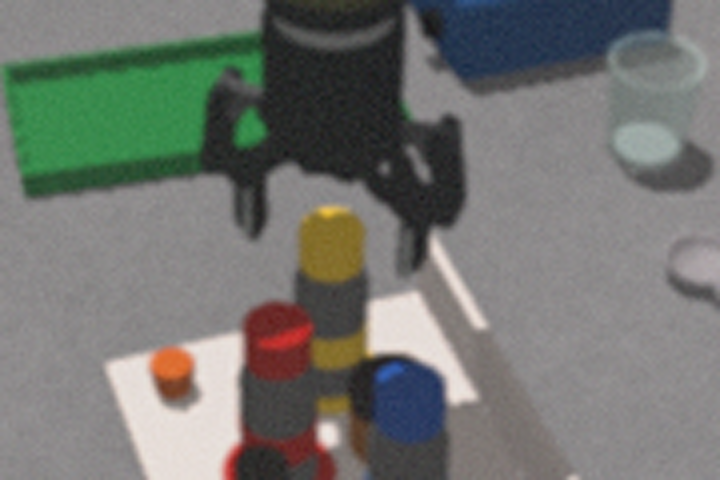

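Request:
send_rows --translation '[[-0.0025,-0.0016,-0.0014],[-0.0025,-0.0016,-0.0014],[-0.0025,-0.0016,-0.0014],[-0.0025,-0.0016,-0.0014],[-0.0025,-0.0016,-0.0014],[-0.0025,-0.0016,-0.0014],[-0.0025,-0.0016,-0.0014],[-0.0025,-0.0016,-0.0014]]' --dr '[[0,0,0],[0,0,0],[0,0,0],[0,0,0],[0,0,0],[0,0,0],[0,0,0],[0,0,0]]' --grip '[1,0.2,0.2,0.2,0.2,0.2,0.2,0.2]'

```text
clock: 5.48
position: [0.5358, 0.0538, 0.0982]
tool_rot: [-0.23, 0.669, -0.23, -0.668]
contact_force: [-2.2, 1.6, 5.2]
width: 0.0362
```

```bash
python3 - <<'E'
from h import *
go([.5335,.0535,.15],142); go([.5335,.0535,.18],142);go([.616,.333,.18],85.5);go([.616,.333,.092],85.5)
E
```

```text
t 5.48 pos [535.8  53.8  98.2] shift mm [-51.8   1.6   1.6] dr [-0. -0.  0.] rows 1.2427513080116128 0.006029382489198581 w 0.0362 F [-2.2  1.6  5.2]
t 5.48 pos [535.8  53.8  98.2] shift mm [-81.8   1.6   1.6] dr [-0. -0.  0.] rows 1.9617166671304695 0.006029382489198581 w 0.0362 F [-2.2  1.6  5.2]
t 5.48 pos [535.8  53.8  98.2] shift mm [ -81.6 -269.4  108.7] dr [56.5 -0.   0. ] rows 7.236727812599333 7.88965711859204 w 0.0362 F [-2.2  1.6  5.2]
t 5.48 pos [535.8  53.8  98.2] shift mm [   6.4 -269.4  108.7] dr [56.5 -0.   0. ] rows 6.967590993412738 7.88965711859204 w 0.0362 F [-2.2  1.6  5.2]
```

Request:
send_rows --translation '[[-0.01,0,0],[-0.03,0,0],[-0.055,0,0],[-0.08,0,0],[-0.09,0,0],[-0.09,0,0],[-0.09,0,0]]' --dr '[[0,0,0],[0,0,0],[0,0,0],[0,0,0],[0,0,0],[0,0,0],[0,0,0]]' --grip '[0.2,0.2,0.2,0.2,0.2,0.2,0.2]'

```text
clock: 6.07
position: [0.5356, 0.0536, 0.1876]
tool_rot: [-0.23, 0.669, -0.23, -0.668]
contact_force: [-0.1, -0.7, -2.4]
width: 0.0359
```

```bash
python3 - <<'E'
from h import *
go([.616,.333,.185],85.5);go([.616,.333,.094],85.5)
c=env.camera("side"); cv2.imwrite("pics/side3.png",cv2.resize(c["image"][130:310,200:440,::-1],None,fx=3,fy=3,interpolation=cv2.INTER_CUBIC))
W=env.camera("wrist"); cv2.imwrite("pics/wrist3.png",W["image"][:,:,::-1])
go([.616,.333,.185],85.5)
for col,x in dict(blue=(.534,-.0775),red=(.4815,-.0125)).items():
    b=fitspot(W,col,np.array(x)); print(col,b)
b=fitspot(c,"yellow",np.array((.5335,.0535))); print(b)
c=env.camera("scene"); b=fitspot(c,"yellow",np.array((.5335,.0535))); print(b)
E
```

```text
t 6.07 pos [535.6  53.6 187.6] shift mm [   2.6 -269.7  108.7] dr [56.5 -0.   0. ] rows 6.972768521363179 7.8896958811300895 w 0.0359 F [-0.1 -0.7 -2.4]
t 6.07 pos [535.6  53.6 187.6] shift mm [  93.6 -269.6  108.7] dr [56.5 -0.   0. ] rows 7.324525677582006 7.8896958811300895 w 0.0359 F [-0.1 -0.7 -2.4]
t 6.17 pos [534.3  53.5 186. ] shift mm [   0.7 -270.5  107.8] dr [56.5  0.1 -0.2] rows 6.982048626656061 7.889394547630058 w 0.0368 F [-0.8 -0.3 -2. ]
blue (array([ 0.54512241, -0.09334197]), np.int64(46), 176)
red (array([ 0.48129444, -0.01345992]), np.int64(226), 226)
(array([0.51668827, 0.0610554 ]), np.int64(9), 49)
(array([0.5333915, 0.0550767]), np.int64(9), 91)
```

View pics/side3.png

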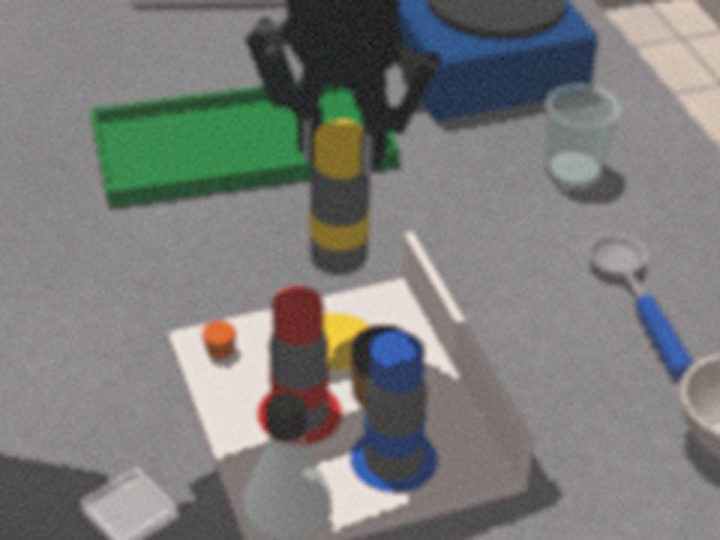

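View pics/wrist3.png

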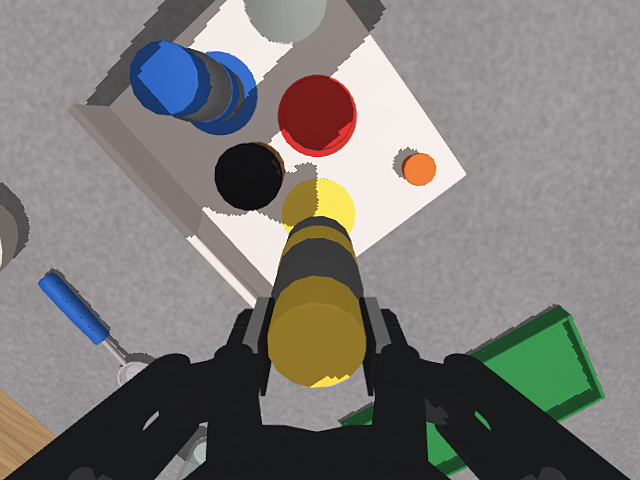

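```bash
cat >> h.py <<'E'
def setcmd(p,yaw): json.dump(dict(p=list(p),yaw=yaw),open("cmd.json","w"))
def upd(sh,dr):   # after a call: last row's shift (m), dr about tool x (deg)
    d=json.load(open("cmd.json")); R=tgtR(d["yaw"]); setcmd(np.array(d["p"])+R.apply(sh),d["yaw"]-dr)
def plan(p,yaw=None,fr=None):
    d=json.load(open("cmd.json")); P=np.array(d["p"]); y=d["yaw"]; R=tgtR(y)
    yaw=y if yaw is None else yaw
    dy=(yaw-y+90)%180-90
    sh=R.inv().apply(np.array(p)-P); print("shift",np.round(sh,4).tolist(),"dr",round(-dy,1),"rows %.1f %.1f"%(np.linalg.norm(sh)/.0417,abs(dy)/7.16))
def chk():
    d=json.load(open("cmd.json")); s,P,R=st()
    print("t %.2f"%s["clock"],"meas",np.round(P*1000,1),"cmd",np.round(np.array(d["p"])*1000,1),"yaw",round(d["yaw"],1),"err rot",np.round((tgtR(d["yaw"]).inv()*R).magnitude()*57.3,1),"w",round(s["width"],4),"F",np.round(s["contact_force"],1),"q6",round(s["q"][5],2))
E
python3 - <<'E'
from h import *
setcmd([.5356,.0536,.1875],142);chk()
plan([.616,.333,.1875],85.5);plan([.616,.333,.092],85.5)
E
```

```text
t 6.22 meas [534.2  53.6 185.8] cmd [535.6  53.6 187.5] yaw 142 err rot 0.2 w 0.0361 F [-1.   0.1 -1.7] q6 -2.46
shift [-0.0, -0.2697, 0.1087] dr 56.5 rows 7.0 7.9
shift [0.0955, -0.2697, 0.1087] dr 56.5 rows 7.3 7.9
```

Request:
send_rows --translation '[[0,-0.011,0.0043],[0,-0.032,0.013],[0,-0.065,0.026],[0,-0.1,0.04],[0,-0.135,0.055],[0,-0.17,0.069],[0,-0.205,0.083],[0,-0.235,0.095],[0,-0.257,0.104],[0,-0.2697,0.1087],[0,-0.2697,0.1087],[0.01,-0.2697,0.1087],[0.03,-0.2697,0.1087],[0.055,-0.2697,0.1087],[0.075,-0.2697,0.1087],[0.085,-0.2697,0.1087],[0.09,-0.2697,0.1087],[0.093,-0.2697,0.1087],[0.095,-0.2697,0.1087],[0.095,-0.2697,0.1087]]' --dr '[[2.5,0,0],[7,0,0],[14,0,0],[21,0,0],[28,0,0],[35,0,0],[42,0,0],[49,0,0],[54,0,0],[56.5,0,0],[56.5,0,0],[56.5,0,0],[56.5,0,0],[56.5,0,0],[56.5,0,0],[56.5,0,0],[56.5,0,0],[56.5,0,0],[56.5,0,0],[56.5,0,0]]' --grip '[0.2,0.2,0.2,0.2,0.2,0.2,0.2,0.2,0.2,0.2,0.2,0.2,0.2,0.2,0.2,0.2,0.2,0.2,0.2,0.2]'

```text
clock: 7.88
position: [0.6168, 0.3328, 0.0937]
tool_rot: [0.52, -0.48, 0.519, 0.48]
contact_force: [-0.2, 1.3, -1.9]
width: 0.0362
```

```bash
python3 - <<'E'
from h import *
upd([.095,-.2697,.1087],56.5);chk()
c=env.camera("side"); cv2.imwrite("pics/side4.png",cv2.resize(c["image"][110:290,170:410,::-1],None,fx=3,fy=3,interpolation=cv2.INTER_CUBIC))
chk()
E
```

```text
t 7.88 meas [616.8 332.8  93.7] cmd [616.  333.   92.5] yaw 85.5 err rot 0.1 w 0.0362 F [-0.2  1.3 -1.9] q6 -1.06
t 7.93 meas [617.1 333.3  93.8] cmd [616.  333.   92.5] yaw 85.5 err rot 0.2 w 0.0362 F [-0.9  0.6 -2. ] q6 -1.06
```

View pics/side4.png

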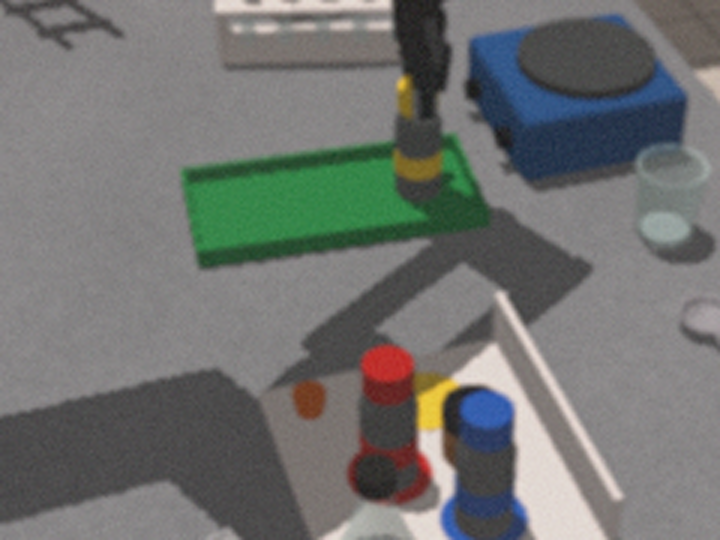

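Request:
send_rows --translation '[[0.0007,0,0],[0.0014,0,0],[0.002,0,0],[0.002,0,0]]' --dr '[[0,0,0],[0,0,0],[0,0,0],[0,0,0]]' --grip '[0.2,0.2,0.2,0.2]'

```text
clock: 8.27
position: [0.6177, 0.3337, 0.0933]
tool_rot: [0.521, -0.481, 0.518, 0.479]
contact_force: [-0.9, -1.1, 7.3]
width: 0.036
```

```bash
python3 - <<'E'
from h import *
upd([.002,0,0],0);chk()
plan([.616,.333,.175]);plan([.482,-.013,.165],39);plan([.482,-.013,.097],39)
E
```

```text
t 8.27 meas [617.7 333.7  93.3] cmd [616.  333.   90.5] yaw 85.5 err rot 0.3 w 0.036 F [-0.9 -1.1  7.3] q6 -1.06
shift [-0.0845, -0.0, -0.0] dr -0.0 rows 2.0 0.0
shift [-0.0745, 0.1064, -0.3555] dr 46.5 rows 9.1 6.5
shift [-0.0065, 0.1064, -0.3555] dr 46.5 rows 8.9 6.5
```

Request:
send_rows --translation '[[0,0,0],[0,0,0],[0,0,0],[0,0,0],[0,0,0],[-0.02,0,0],[-0.05,0,0],[-0.085,0,0],[-0.085,0,0]]' --dr '[[0,0,0],[0,0,0],[0,0,0],[0,0,0],[0,0,0],[0,0,0],[0,0,0],[0,0,0],[0,0,0]]' --grip '[1,1,1,1,1,1,1,1,1]'

```text
clock: 9.02
position: [0.6202, 0.335, 0.1831]
tool_rot: [0.524, -0.481, 0.515, 0.479]
contact_force: [1.4, 1.5, 2.0]
width: 0.0851
```

```bash
python3 - <<'E'
from h import *
upd([-.085,0,0],0);chk()
c=env.camera("side"); print(fitcap(c,"yellow",np.array([.616,.333]),.005))
cv2.imwrite("pics/side5.png",cv2.resize(c["image"][110:290,170:410,::-1],None,fx=3,fy=3,interpolation=cv2.INTER_CUBIC))
print(fitspot(c,"yellow",np.array((.5335,.0535))))
c=env.camera("scene"); print(fitcap(c,"yellow",np.array([.616,.333]),.005));print(fitspot(c,"yellow",np.array((.5335,.0535))))
cv2.imwrite("pics/scene5.png",c["image"][:,:,::-1])
plan([.482,-.013,.165],39);plan([.482,-.013,.097],39)
E
```

```text
t 9.02 meas [620.2 335.  183.1] cmd [616.  333.  175.5] yaw 85.5 err rot 0.7 w 0.0851 F [1.4 1.5 2. ] q6 -1.06
(array([0.61597266, 0.33430273]), np.float64(46.129411764705885), np.float64(155.0))
(array([0.51676048, 0.05985354]), np.int64(7), 53)
(array([0.61757107, 0.33557585]), np.float64(60.19607843137255), np.float64(763.0))
(array([0.5342845 , 0.05334766]), np.int64(15), 90)
shift [0.0105, 0.1064, -0.3555] dr 46.5 rows 8.9 6.5
shift [0.0785, 0.1064, -0.3555] dr 46.5 rows 9.1 6.5
```

View pics/side5.png

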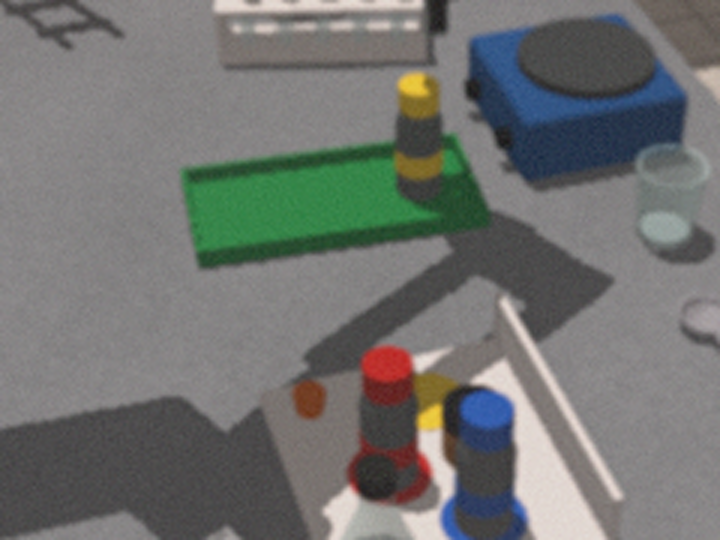

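View pics/scene5.png

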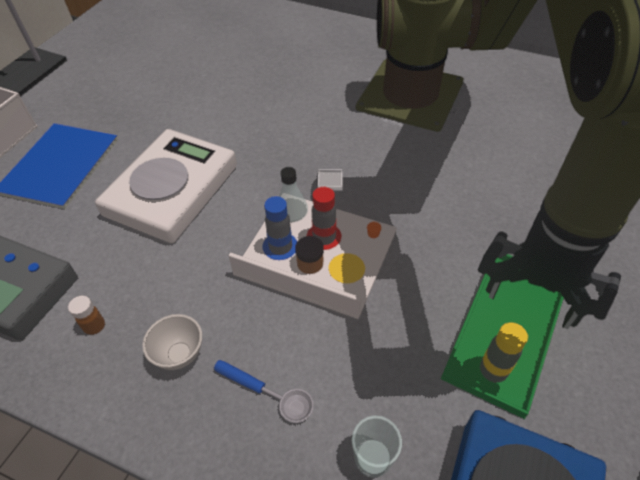

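Request:
send_rows --translation '[[0.0,0.005,-0.015],[0.0,0.015,-0.05],[0.002,0.027,-0.09],[0.004,0.039,-0.13],[0.006,0.051,-0.17],[0.008,0.063,-0.21],[0.0105,0.075,-0.25],[0.0105,0.087,-0.29],[0.0105,0.097,-0.325],[0.0105,0.104,-0.347],[0.0105,0.1064,-0.3555],[0.015,0.1064,-0.3555],[0.035,0.1064,-0.3555],[0.06,0.1064,-0.3555],[0.073,0.1064,-0.3555],[0.0785,0.1064,-0.3555],[0.0785,0.1064,-0.3555],[0.0785,0.1064,-0.3555]]' --dr '[[3,0,0],[8,0,0],[14,0,0],[20,0,0],[26,0,0],[32,0,0],[38,0,0],[43,0,0],[45.5,0,0],[46.5,0,0],[46.5,0,0],[46.5,0,0],[46.5,0,0],[46.5,0,0],[46.5,0,0],[46.5,0,0],[46.5,0,0],[46.5,0,0]]' --grip '[1,1,1,1,1,1,1,1,1,1,1,1,1,1,1,1,1,1]'

```text
clock: 10.62
position: [0.4825, -0.0121, 0.0966]
tool_rot: [0.666, -0.236, 0.667, 0.237]
contact_force: [-0.7, 1.1, 0.4]
width: 0.0856
```

```bash
python3 - <<'E'
from h import *
upd([.0785,.1064,-.3555],46.5);chk()
c=env.camera("wrist"); cv2.imwrite("pics/wrist6.png",c["image"][:,:,::-1]); chk()
E
```

```text
t 10.62 meas [482.5 -12.1  96.6] cmd [482. -13.  97.] yaw 39.0 err rot 0.1 w 0.0856 F [-0.7  1.1  0.4] q6 -0.79
t 10.67 meas [482.9 -12.3  97.2] cmd [482. -13.  97.] yaw 39.0 err rot 0.1 w 0.0858 F [-0.4  0.  -0.1] q6 -0.79
```

View pics/wrist6.png

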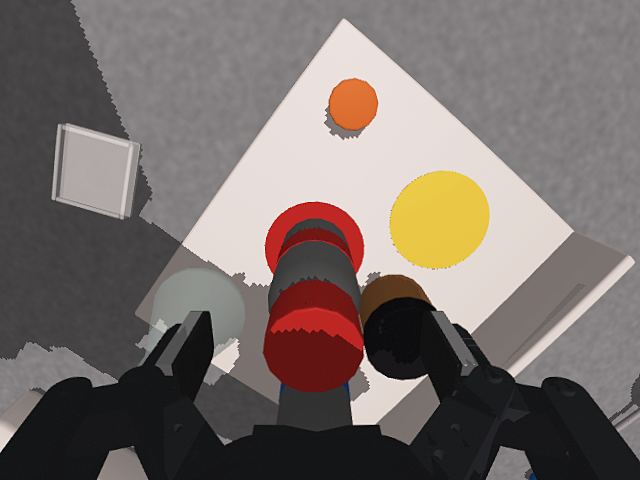

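Request:
send_rows --translation '[[0,0,0],[0,0,0],[0,0,0],[0,0,0],[0,0,0],[0,0,0],[-0.004,0,0],[-0.015,0,0],[-0.035,0,0],[-0.06,0,0],[-0.08,0,0],[-0.09,0,0],[-0.09,0,0]]' --dr '[[0,0,0],[0,0,0],[0,0,0],[0,0,0],[0,0,0],[0,0,0],[0,0,0],[0,0,0],[0,0,0],[0,0,0],[0,0,0],[0,0,0],[0,0,0]]' --grip '[0.2,0.2,0.2,0.2,0.2,0.2,0.2,0.2,0.2,0.2,0.2,0.2,0.2]'

```text
clock: 11.75
position: [0.4838, -0.0132, 0.1895]
tool_rot: [0.668, -0.237, 0.665, 0.235]
contact_force: [0.8, 0.6, -2.0]
width: 0.0362
```

```bash
python3 - <<'E'
from h import *
upd([-.09,0,0],0);chk()
c=env.camera("wrist"); cv2.imwrite("pics/wrist7.png",c["image"][:,:,::-1]); print(fitspot(c,"yellow",np.array((.5335,.0535))),fitspot(c,"red",np.array((.4815,-.0125))))
plan([.536,.340,.187],85.5);plan([.536,.340,.092],85.5)
E
```

```text
t 11.75 meas [483.8 -13.2 189.5] cmd [482. -13. 187.] yaw 39.0 err rot 0.3 w 0.0362 F [ 0.8  0.6 -2. ] q6 -0.8
(array([0.53230517, 0.05344988]), np.int64(204), 204) (array([ 0.48101894, -0.01331109]), np.int64(142), 200)
shift [0.0, 0.2404, 0.2641] dr -46.5 rows 8.6 6.5
shift [0.095, 0.2404, 0.2641] dr -46.5 rows 8.9 6.5
```

View pics/wrist7.png

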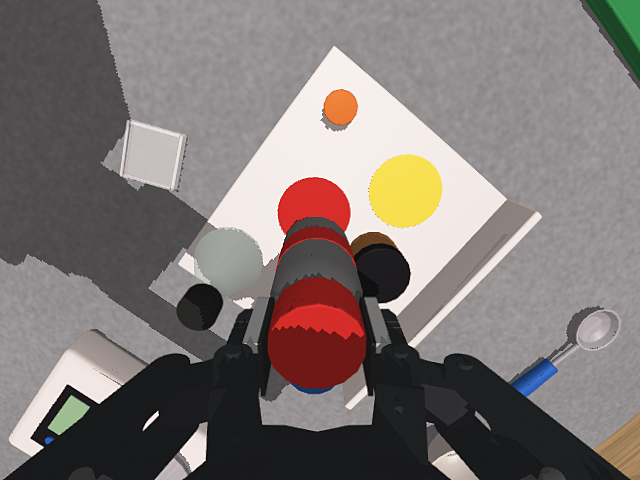

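Request:
send_rows --translation '[[0,0.01,0.011],[0,0.03,0.033],[0,0.055,0.06],[0,0.082,0.09],[0,0.11,0.12],[0,0.137,0.15],[0,0.165,0.18],[0,0.192,0.21],[0,0.215,0.236],[0,0.232,0.255],[0,0.2404,0.2641],[0.005,0.2404,0.2641],[0.02,0.2404,0.2641],[0.045,0.2404,0.2641],[0.07,0.2404,0.2641],[0.083,0.2404,0.2641],[0.09,0.2404,0.2641],[0.0935,0.2404,0.2641],[0.095,0.2404,0.2641],[0.096,0.2404,0.2641]]' --dr '[[-2.5,0,0],[-7,0,0],[-12,0,0],[-17,0,0],[-22,0,0],[-27,0,0],[-32,0,0],[-37,0,0],[-41,0,0],[-45,0,0],[-46.5,0,0],[-46.5,0,0],[-46.5,0,0],[-46.5,0,0],[-46.5,0,0],[-46.5,0,0],[-46.5,0,0],[-46.5,0,0],[-46.5,0,0],[-46.5,0,0]]' --grip '[0.2,0.2,0.2,0.2,0.2,0.2,0.2,0.2,0.2,0.2,0.2,0.2,0.2,0.2,0.2,0.2,0.2,0.2,0.2,0.2]'

```text
clock: 13.47
position: [0.5348, 0.3369, 0.0931]
tool_rot: [0.518, -0.48, 0.521, 0.479]
contact_force: [-5.9, -6.1, 19.0]
width: 0.0363
```

Request:
send_rows --translation '[[0.0005,0,0],[0.0005,0,0]]' --dr '[[0,0,0],[0,0,0]]' --grip '[0.2,0.2]'

```text
clock: 13.63
position: [0.5348, 0.3368, 0.0931]
tool_rot: [0.518, -0.48, 0.521, 0.479]
contact_force: [-5.7, -5.3, 14.8]
width: 0.0367
```

Request:
send_rows --translation '[[-0.0015,0.0009,-0.003],[-0.0015,0.0009,-0.003],[-0.0015,0.0009,-0.003],[-0.0015,0.0009,-0.003],[-0.0015,0.0009,-0.003],[-0.0015,0.0009,-0.003],[-0.0015,0.0009,-0.003],[-0.02,0,0],[-0.05,0,0],[-0.08,0,0],[-0.09,0,0]]' --dr '[[0,0,0],[0,0,0],[0,0,0],[0,0,0],[0,0,0],[0,0,0],[0,0,0],[0,0,0],[0,0,0],[0,0,0],[0,0,0]]' --grip '[0.2,0.2,1,1,1,1,1,1,1,1,1]'

```text
clock: 14.55
position: [0.5384, 0.3415, 0.1848]
tool_rot: [0.522, -0.481, 0.517, 0.479]
contact_force: [1.5, 0.0, 1.6]
width: 0.0854
```

```bash
python3 - <<'E'
from h import *
upd([.096,.2404,.2641],-46.5);upd([.0005-.09,0,0],0);chk()
c=env.camera("side"); print(fitcap(c,"yellow",np.array([.616,.333]),.005)[0],fitcap(c,"red",np.array([.536,.338]),.005))
cv2.imwrite("pics/side7.png",cv2.resize(c["image"][110:290,170:410,::-1],None,fx=3,fy=3,interpolation=cv2.INTER_CUBIC))
c=env.camera("scene"); print(fitcap(c,"red",np.array([.536,.338]),.005),fitspot(c,"red",np.array((.481,-.0133))))
a=fitcap(c,"blue",np.array((.534,-.0775)),.01); b=fitspot(c,"blue",np.array((.5345,-.078))); print(a,b)
for y in (0,20,39): plan([.534,-.0775,.165],y);plan([.534,-.0775,.097],y)
E
```

```text
t 14.55 meas [538.4 341.5 184.8] cmd [536.  340.  180.5] yaw 85.5 err rot 0.4 w 0.0854 F [1.5 0.  1.6] q6 -0.99
[0.61563867 0.33662988] (array([0.535375 , 0.3351875]), np.float64(65.0), np.float64(142.0))
(array([0.53544857, 0.3353572 ]), np.float64(121.15686274509805), np.float64(609.0)) (array([ 0.47931034, -0.01080003]), np.int64(15), 81)
(array([ 0.53376591, -0.07786287]), np.float64(94.89803921568627), np.float64(432.0)) (array([ 0.53485651, -0.07808653]), np.int64(17), 84)
shift [0.0155, -0.0308, -0.4164] dr 85.5 rows 10.0 11.9
shift [0.0835, -0.0308, -0.4164] dr 85.5 rows 10.2 11.9
shift [0.0155, -0.0308, -0.4164] dr 65.5 rows 10.0 9.1
shift [0.0835, -0.0308, -0.4164] dr 65.5 rows 10.2 9.1
shift [0.0155, -0.0308, -0.4164] dr 46.5 rows 10.0 6.5
shift [0.0835, -0.0308, -0.4164] dr 46.5 rows 10.2 6.5
```

View pics/side7.png

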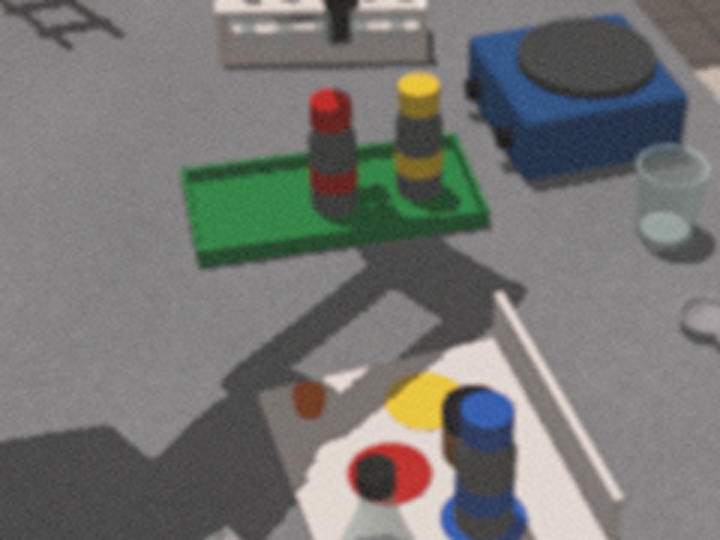

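Request:
send_rows --translation '[[0.0,-0.001,-0.014],[0.0,-0.004,-0.045],[0.0,-0.006,-0.085],[0.003,-0.009,-0.125],[0.005,-0.012,-0.165],[0.007,-0.015,-0.205],[0.009,-0.018,-0.245],[0.011,-0.021,-0.285],[0.013,-0.024,-0.325],[0.015,-0.027,-0.36],[0.0155,-0.029,-0.387],[0.0155,-0.03,-0.406],[0.0155,-0.0308,-0.4164],[0.022,-0.0308,-0.4164],[0.045,-0.0308,-0.4164],[0.066,-0.0308,-0.4164],[0.078,-0.0308,-0.4164],[0.0835,-0.0308,-0.4164],[0.0835,-0.0308,-0.4164],[0.0835,-0.0308,-0.4164]]' --dr '[[0,0,0],[0,0,0],[0,0,0],[0,0,0],[0,0,0],[0,0,0],[0,0,0],[0,0,0],[0,0,0],[0,0,0],[0,0,0],[0,0,0],[0,0,0],[0,0,0],[0,0,0],[0,0,0],[0,0,0],[0,0,0],[0,0,0],[0,0,0]]' --grip '[1,1,1,1,1,1,1,1,1,1,1,1,1,1,1,1,1,1,1,1]'

```text
clock: 16.32
position: [0.5337, -0.0766, 0.0965]
tool_rot: [0.519, -0.48, 0.519, 0.481]
contact_force: [-0.5, -0.3, 1.2]
width: 0.0855
```

```bash
python3 - <<'E'
from h import *
upd([.0835,-.0308,-.4164],0);chk()
c=env.camera("wrist"); cv2.imwrite("pics/wrist8.png",c["image"][:,:,::-1]); chk()
E
```

```text
t 16.32 meas [533.7 -76.6  96.5] cmd [534.  -77.5  97. ] yaw 85.5 err rot 0.1 w 0.0855 F [-0.5 -0.3  1.2] q6 -1.71
t 16.37 meas [534.4 -76.9  97.2] cmd [534.  -77.5  97. ] yaw 85.5 err rot 0.1 w 0.0854 F [0.4 0.8 0.7] q6 -1.71
```

View pics/wrist8.png

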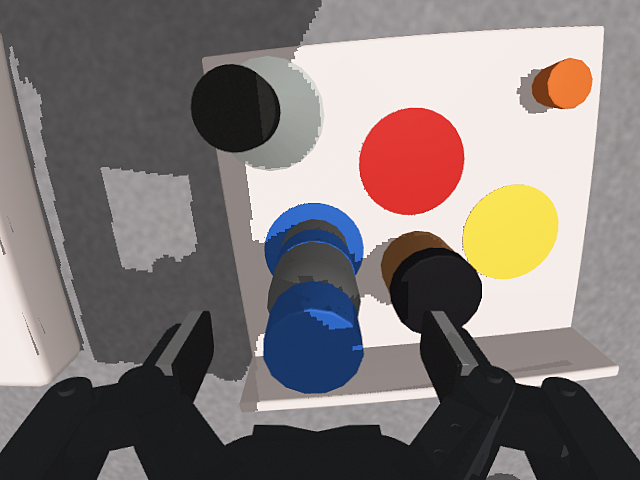

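Request:
send_rows --translation '[[0,0,0],[0,0,0],[0,0,0],[0,0,0],[0,0,0],[0,0,0],[-0.004,0,0],[-0.015,0,0],[-0.035,0,0],[-0.06,0,0],[-0.08,0,0],[-0.09,0,0],[-0.09,0,0]]' --dr '[[0,0,0],[0,0,0],[0,0,0],[0,0,0],[0,0,0],[0,0,0],[0,0,0],[0,0,0],[0,0,0],[0,0,0],[0,0,0],[0,0,0],[0,0,0]]' --grip '[0.2,0.2,0.2,0.2,0.2,0.2,0.2,0.2,0.2,0.2,0.2,0.2,0.2]'

```text
clock: 17.45
position: [0.5355, -0.0778, 0.1892]
tool_rot: [0.52, -0.481, 0.518, 0.479]
contact_force: [0.2, 0.2, -2.7]
width: 0.0361
```

```bash
python3 - <<'E'
from h import *
upd([-.09,0,0],0);chk()
c=env.camera("wrist"); cv2.imwrite("pics/wrist9.png",c["image"][:,:,::-1])
for k,x in dict(red=(.481,-.0133),yellow=(.5323,.0534),blue=(.534,-.0775)).items(): print(k,fitspot(c,k,np.array(x)))
plan([.456,.343,.187]);plan([.456,.343,.092])
E
```

```text
t 17.45 meas [535.5 -77.8 189.2] cmd [534.  -77.5 187. ] yaw 85.5 err rot 0.3 w 0.0361 F [ 0.2  0.2 -2.7] q6 -1.71
red (array([ 0.48129236, -0.01333584]), np.int64(218), 218)
yellow (array([0.53222461, 0.05359152]), np.int64(201), 201)
blue (array([ 0.53409712, -0.07856136]), np.int64(145), 205)
shift [0.0, 0.1108, 0.4131] dr -0.0 rows 10.3 0.0
shift [0.095, 0.1108, 0.4131] dr -0.0 rows 10.5 0.0
```

View pics/wrist9.png

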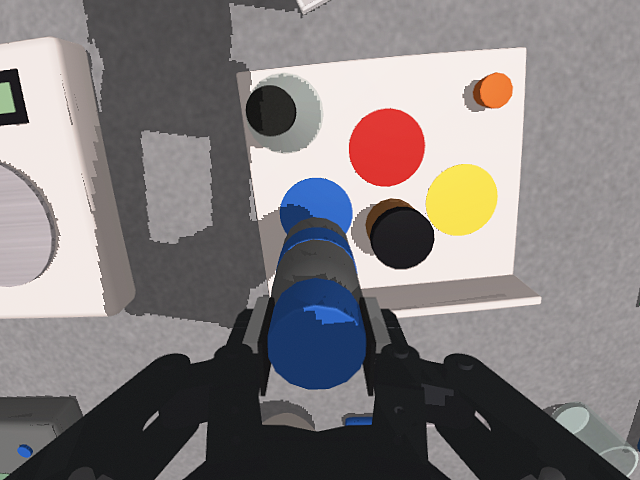

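Request:
send_rows --translation '[[0,0.003,0.012],[0,0.01,0.036],[0,0.019,0.07],[0,0.029,0.108],[0,0.039,0.147],[0,0.05,0.186],[0,0.06,0.225],[0,0.071,0.264],[0,0.081,0.303],[0,0.091,0.34],[0,0.1,0.372],[0,0.107,0.397],[0,0.1108,0.4131],[0,0.1108,0.4131],[0.008,0.1108,0.4131],[0.028,0.1108,0.4131],[0.053,0.1108,0.4131],[0.074,0.1108,0.4131],[0.086,0.1108,0.4131],[0.09,0.1108,0.4131]]' --dr '[[0,0,0],[0,0,0],[0,0,0],[0,0,0],[0,0,0],[0,0,0],[0,0,0],[0,0,0],[0,0,0],[0,0,0],[0,0,0],[0,0,0],[0,0,0],[0,0,0],[0,0,0],[0,0,0],[0,0,0],[0,0,0],[0,0,0],[0,0,0]]' --grip '[0.2,0.2,0.2,0.2,0.2,0.2,0.2,0.2,0.2,0.2,0.2,0.2,0.2,0.2,0.2,0.2,0.2,0.2,0.2,0.2]'

```text
clock: 19.17
position: [0.4534, 0.3399, 0.0931]
tool_rot: [0.517, -0.479, 0.522, 0.48]
contact_force: [0.1, -0.5, -1.7]
width: 0.0365
```

Request:
send_rows --translation '[[0.0015,0,0],[0.003,0,0],[0.004,0,0],[0.005,0,0],[0.0055,0,0],[0.0055,0,0]]' --dr '[[0,0,0],[0,0,0],[0,0,0],[0,0,0],[0,0,0],[0,0,0]]' --grip '[0.2,0.2,0.2,0.2,0.2,0.2]'

```text
clock: 19.67
position: [0.4569, 0.3432, 0.0929]
tool_rot: [0.52, -0.48, 0.518, 0.48]
contact_force: [-0.0, -2.9, 3.5]
width: 0.0365
```

Request:
send_rows --translation '[[0,0,0],[0,0,0],[0,0,0],[0,0,0],[0,0,0],[-0.015,0,0],[-0.045,0,0],[-0.075,0,0],[-0.085,0,0]]' --dr '[[0,0,0],[0,0,0],[0,0,0],[0,0,0],[0,0,0],[0,0,0],[0,0,0],[0,0,0],[0,0,0]]' --grip '[1,1,1,1,1,1,1,1,1]'

```text
clock: 20.42
position: [0.4581, 0.3444, 0.1804]
tool_rot: [0.522, -0.48, 0.517, 0.48]
contact_force: [0.3, 0.1, 0.6]
width: 0.0854
```

```bash
python3 - <<'E'
from h import *
upd([.0955-.085,.1108,.4131],0);chk()
c=env.camera("side"); cv2.imwrite("pics/side10.png",cv2.resize(c["image"][110:290,170:410,::-1],None,fx=3,fy=3,interpolation=cv2.INTER_CUBIC))
c2=env.camera("scene"); cv2.imwrite("pics/scene10.png",c2["image"][:,:,::-1])
for k,x in dict(yellow=(.616,.335),red=(.536,.336),blue=(.456,.343)).items(): print(k,fitcap(c,k,np.array(x),.005)[:2],fitcap(c2,k,np.array(x),.005)[:2])
for k in("jar_mid","pan_center"):
  for q in(c,c2):
    m=env.mark_of(k,q); print(k,[ (round(a["conf"],2),np.round(atz(q,pxof(a),Z[k])*1000,1)) for a in m])
plan([.53,-.012,.20])
E
```

```text
t 20.42 meas [458.1 344.4 180.4] cmd [456.  343.  176.5] yaw 85.5 err rot 0.4 w 0.0854 F [0.3 0.1 0.6] q6 -0.92
yellow (array([0.61564258, 0.3358291 ]), np.float64(41.25882352941177)) (array([0.61728253, 0.33579921]), np.float64(56.913725490196086))
red (array([0.53373743, 0.33661334]), np.float64(58.83921568627451)) (array([0.53466081, 0.33526333]), np.float64(81.51372549019608))
blue (array([0.45424023, 0.34364355]), np.float64(57.647058823529406)) (array([0.45627008, 0.34307825]), np.float64(101.07450980392156))
jar_mid [(0.58, array([550.6, -22. ,  35. ])), (0.38, array([454.2, -80.8,  35. ]))]
jar_mid [(0.61, array([549. , -12.5,  35. ]))]
pan_center [(0.76, array([ 510.4, -344.9,   60. ])), (0.31, array([465.8, -57.5,  60. ]))]
pan_center [(0.6, array([ 516.2, -348.9,   60. ]))]
shift [-0.0235, -0.1017, -0.3481] dr -0.0 rows 8.7 0.0
```

View pics/side10.png

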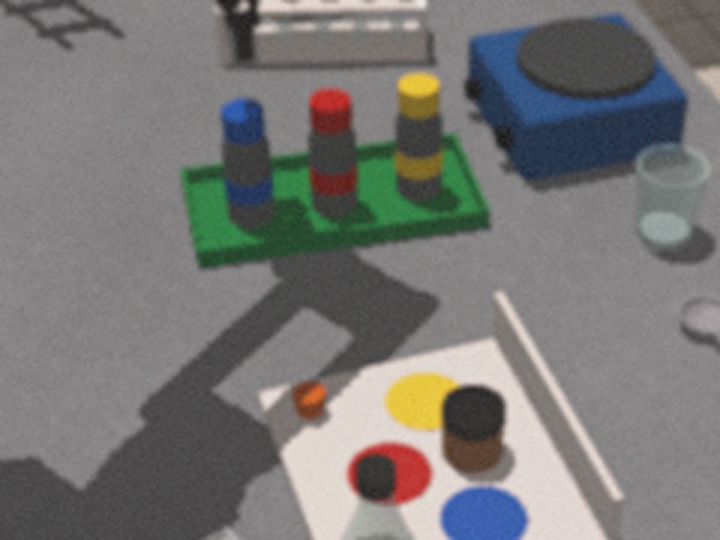

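Request:
send_rows --translation '[[0,-0.004,-0.014],[0,-0.012,-0.042],[-0.003,-0.023,-0.08],[-0.006,-0.035,-0.12],[-0.009,-0.047,-0.16],[-0.012,-0.058,-0.2],[-0.015,-0.07,-0.24],[-0.018,-0.082,-0.28],[-0.021,-0.091,-0.312],[-0.0235,-0.098,-0.335],[-0.0235,-0.1017,-0.3481],[-0.0235,-0.1017,-0.3481],[-0.0235,-0.1017,-0.3481]]' --dr '[[0,0,0],[0,0,0],[0,0,0],[0,0,0],[0,0,0],[0,0,0],[0,0,0],[0,0,0],[0,0,0],[0,0,0],[0,0,0],[0,0,0],[0,0,0]]' --grip '[1,1,1,1,1,1,1,1,1,1,1,1,1]'

```text
clock: 21.8
position: [0.5293, -0.0123, 0.199]
tool_rot: [0.519, -0.479, 0.52, 0.48]
contact_force: [0.2, -0.7, -0.1]
width: 0.0851
```

```bash
python3 - <<'E'
from h import *
upd([-.0235,-.1017,-.3481],0);chk()
c=env.camera("wrist"); im=c["image"]; cv2.imwrite("pics/wrist11.png",im[:,:,::-1])
m=env.mark_of("jar_mid",c); print([(a["conf"],atz(c,pxof(a),.035).round(4)) for a in m])
o=env.outline_of("jar_mid",c)[0]; k=o["pixels"].astype(float)
from scipy.optimize import minimize
def f(v):
    h=hullmask(c,np.r_[circ3(*v,.06,.025),circ3(*v,.046,.025),circ3(*v,.01,.024)]); return np.abs(h-k).sum()
r=minimize(f,[.549,-.0125],method="Nelder-Mead",options=dict(initial_simplex=[[.549,-.0125],[.557,-.0125],[.549,-.004]],xatol=2e-4)); print("jar outline",r.x,r.fun,k.sum())
d=(im.max(2)<45).astype(np.uint8); q=proj(c,[[.549,-.0125,.053]])[0]
n,l,s,ce=cv2.connectedComponentsWithStats(d); i=l[int(q[1]),int(q[0])]; print(i,s[i],ce[i]); k2=(l==i).astype(float)
def f2(v): return np.abs(hullmask(c,np.r_[circ3(*v,.06,.025),circ3(*v,.046,.025)])-k2).sum()
r=minimize(f2,[.549,-.0125],method="Nelder-Mead",options=dict(initial_simplex=[[.549,-.0125],[.557,-.0125],[.549,-.004]],xatol=2e-4)); print("lid",r.x,r.fun,k2.sum())
# pan
W=dict(np.load("w1.npz"));W["k1"]=float(W["k1"])
for nm,cc in(("w1",W),("scene",env.camera("scene")),("side",env.camera("side"))):
    h=cv2.cvtColor(cc["image"],cv2.COLOR_RGB2HSV); g=(h[...,2]<205).astype(np.uint8)
    p=proj(cc,[[.513,-.349,.06]])[0]; body=hullmask(cc,circ3(.513,-.349,.06,.063),1)>.5
    pts=[]
    gr=cv2.GaussianBlur(cc["image"],(5,5),0).astype(float).mean(2)
    a=np.linspace(0,2*np.pi,90,endpoint=False)
    for t in a:
        rr=np.arange(.045,.066,.0005); P=proj(cc,np.c_[.513+rr*np.cos(t),-.349+rr*np.sin(t),np.full(len(rr),.06)]).astype(np.float32)
        if (P<2).any() or (P[:,0]>637).any() or (P[:,1]>477).any(): continue
        v=cv2.remap(gr.astype(np.float32),P[:,0].copy(),P[:,1].copy(),cv2.INTER_LINEAR).ravel(); j=np.argmax(np.gradient(v))
        pts.append([.513+rr[j]*np.cos(t),-.349+rr[j]*np.sin(t)])
    B=np.array(pts); r=least_squares(lambda v:np.linalg.norm(B-v[:2],axis=1)-v[2],[.513,-.349,.055],loss="soft_l1",f_scale=.001); print(nm,len(B),r.x.round(4),np.median(abs(r.fun)))
E
```

```text
t 21.80 meas [529.3 -12.3 199. ] cmd [530. -12. 200.] yaw 85.5 err rot 0.2 w 0.0851 F [ 0.2 -0.7 -0.1] q6 -1.59
[(0.58, array([ 0.5506, -0.0116,  0.035 ]))]
jar outline [ 0.54889729 -0.01076675] 98.05490196078432 3299.0
2 [ 290  219   60   59 2791] [319.79469724 247.9867431 ]
lid [ 0.54918007 -0.01071291] 217.14117647058822 2791.0
w1 70 [ 0.509  -0.3429  0.0559] 0.0009051359476922316
scene 90 [ 0.5164 -0.3412  0.0574] 0.0006558765300152015
side 90 [ 0.509  -0.3502  0.0566] 0.000893554728997905
```

View pics/wrist11.png

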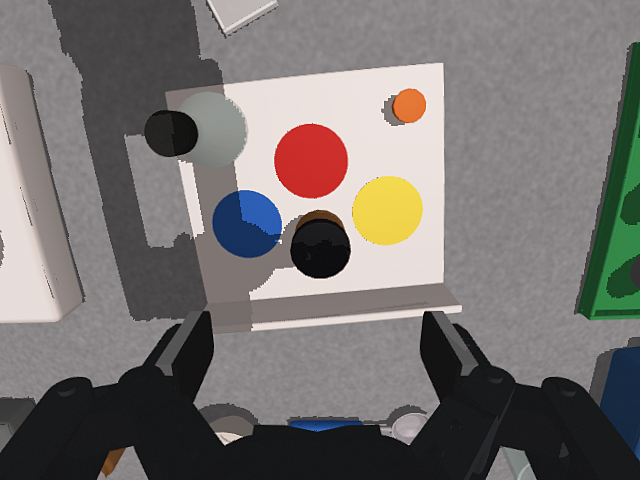

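```bash
python3 - <<'E'
from h import *
plan([.549,-.011,.08]);plan([.549,-.011,.028])
E
```

```text
shift [0.12, -0.0188, 0.0025] dr -0.0 rows 2.9 0.0
shift [0.172, -0.0188, 0.0025] dr -0.0 rows 4.1 0.0
```

Request:
send_rows --translation '[[0.01,-0.0188,0.0025],[0.035,-0.0188,0.0025],[0.07,-0.0188,0.0025],[0.1,-0.0188,0.0025],[0.125,-0.0188,0.0025],[0.148,-0.0188,0.0025],[0.163,-0.0188,0.0025],[0.172,-0.0188,0.0025],[0.172,-0.0188,0.0025],[0.172,-0.0188,0.0025]]' --dr '[[0,0,0],[0,0,0],[0,0,0],[0,0,0],[0,0,0],[0,0,0],[0,0,0],[0,0,0],[0,0,0],[0,0,0]]' --grip '[1,1,1,1,1,1,1,1,1,1]'

```text
clock: 22.88
position: [0.5492, -0.0104, 0.028]
tool_rot: [0.519, -0.48, 0.519, 0.48]
contact_force: [0.4, -0.1, 0.2]
width: 0.0854
```

```bash
python3 - <<'E'
from h import *
upd([.172,-.0188,.0025],0);chk()
c=env.camera("wrist"); cv2.imwrite("pics/wrist12.png",c["image"][:,:,::-1])
c=env.camera("side"); cv2.imwrite("pics/side12.png",cv2.resize(c["image"][150:330,200:440,::-1],None,fx=3,fy=3,interpolation=cv2.INTER_CUBIC))
chk()
E
```

```text
t 22.88 meas [549.2 -10.4  28. ] cmd [549. -11.  28.] yaw 85.5 err rot 0.1 w 0.0854 F [ 0.4 -0.1  0.2] q6 -1.59
t 22.98 meas [550.1 -10.7  29.1] cmd [549. -11.  28.] yaw 85.5 err rot 0.1 w 0.0852 F [ 0.2 -0.4 -0.2] q6 -1.59
```

View pics/wrist12.png

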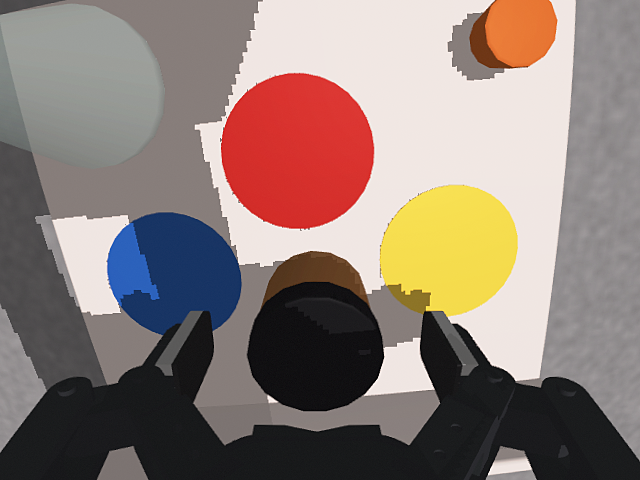

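View pics/side12.png

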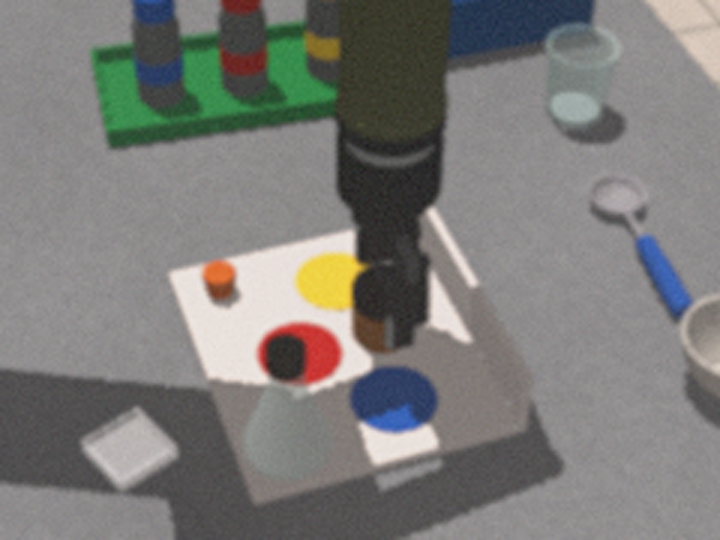

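Centred. Now I'll close the gripper, lift the jar and move towards the balance for a look.

Request:
send_rows --translation '[[0,0,0],[0,0,0],[0,0,0],[0,0,0],[0,0,0],[-0.004,0,0],[-0.015,0,0],[-0.035,0,0],[-0.065,0,0],[-0.1,0,0],[-0.13,0,0],[-0.145,0,0],[-0.15,0,0],[-0.15,0,0]]' --dr '[[0,0,0],[0,0,0],[0,0,0],[0,0,0],[0,0,0],[0,0,0],[0,0,0],[0,0,0],[0,0,0],[0,0,0],[0,0,0],[0,0,0],[0,0,0],[0,0,0]]' --grip '[0.35,0.35,0.35,0.35,0.35,0.35,0.35,0.35,0.35,0.35,0.35,0.35,0.35,0.35]'

```text
clock: 24.15
position: [0.5498, -0.0111, 0.1796]
tool_rot: [0.52, -0.481, 0.519, 0.479]
contact_force: [0.1, 0.2, -2.1]
width: 0.0488
```

```bash
python3 - <<'E'
from h import *
upd([-.15,0,0],0);chk()
c=env.camera("wrist"); cv2.imwrite("pics/wrist13.png",c["image"][:,:,::-1])
plan([.51,-.346,.178],90)
plan([.47,-.346,.20],90)
E
```

```text
t 24.15 meas [549.8 -11.1 179.6] cmd [549. -11. 178.] yaw 85.5 err rot 0.2 w 0.0488 F [ 0.1  0.2 -2.1] q6 -1.59
shift [0.0, 0.0126, -0.337] dr -4.5 rows 8.1 0.6
shift [-0.022, 0.0525, -0.3402] dr -4.5 rows 8.3 0.6
```

View pics/wrist13.png

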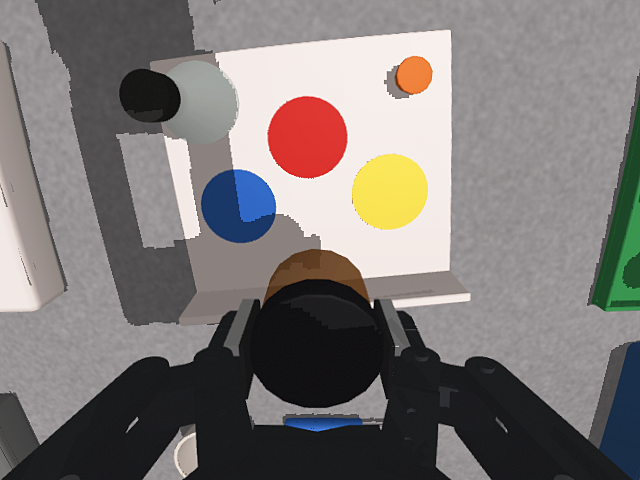

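Request:
send_rows --translation '[[-0.002,0.002,-0.012],[-0.004,0.006,-0.036],[-0.006,0.011,-0.07],[-0.008,0.017,-0.108],[-0.01,0.022,-0.146],[-0.012,0.028,-0.184],[-0.014,0.034,-0.222],[-0.016,0.04,-0.26],[-0.018,0.045,-0.293],[-0.02,0.049,-0.318],[-0.022,0.0515,-0.334],[-0.022,0.0525,-0.3402],[-0.022,0.0525,-0.3402],[-0.022,0.0525,-0.3402]]' --dr '[[0,0,0],[0,0,0],[0,0,0],[0,0,0],[0,0,0],[0,0,0],[0,0,0],[0,0,0],[0,0,0],[0,0,0],[0,0,0],[0,0,0],[0,0,0],[0,0,0]]' --grip '[0.35,0.35,0.35,0.35,0.35,0.35,0.35,0.35,0.35,0.35,0.35,0.35,0.35,0.35]'

```text
clock: 25.37
position: [0.469, -0.3452, 0.1985]
tool_rot: [0.52, -0.478, 0.519, 0.481]
contact_force: [-0.2, -0.0, -1.7]
width: 0.0484
```

```bash
python3 - <<'E'
from h import *
upd([-.022,.0525,-.3402],0);chk()
c=env.camera("wrist"); cv2.imwrite("pics/wrist14.png",c["image"][:,:,::-1])
np.savez("w14.npz",**{k:c[k] for k in("image","mtx","k1","R","t")})
m=env.mark_of("pan_center",c); print([(a["conf"],pxof(a),atz(c,pxof(a),.06).round(4)) for a in m])
E
```

```text
t 25.37 meas [ 469.  -345.2  198.5] cmd [ 469.9 -346.   200. ] yaw 85.5 err rot 0.2 w 0.0484 F [-0.2 -0.  -1.7] q6 -2.2
[]
```

View pics/wrist14.png

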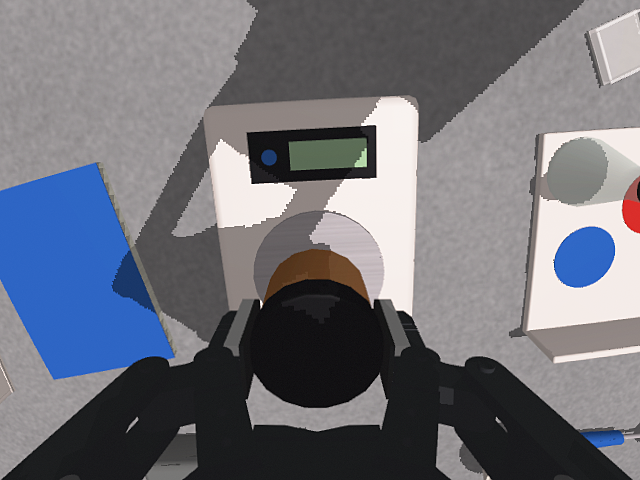

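```bash
python3 - <<'E'
from h import *
W=dict(np.load("w14.npz"));W["k1"]=float(W["k1"])
sat=cv2.cvtColor(W["image"],cv2.COLOR_RGB2LAB).astype(int)
im=W["image"].astype(int); wb=(im[...,0]-im[...,2])  # body is warm white; pan neutral/blueish
print(im[240,300],im[240,350],im[190,350],im[250,240],im[265,262])
m=((wb<4)).astype(np.uint8)*255; cv2.imwrite("pics/pm.png",m)
lo=proj(W,[[.51,-.346,.06]]);print(lo)
B=[]
for t in np.radians(np.arange(95,266,3)):
    rr=np.arange(.040,.070,.0003); c0=np.array([.51,-.346])
    P=proj(W,np.c_[c0[0]+rr*np.cos(t),c0[1]+rr*np.sin(t),np.full(len(rr),.06)]).astype(np.float32)
    v=cv2.remap(wb.astype(np.float32),P[:,0].copy(),P[:,1].copy(),cv2.INTER_LINEAR).ravel()
    v=np.convolve(v,np.ones(5)/5,"same"); g=np.gradient(v)[6:-6]; j=np.argmax(g)+6
    if g.max()>.2: B.append(c0+rr[j]*np.r_[np.cos(t),np.sin(t)])
B=np.array(B)
for f in (lambda v:np.linalg.norm(B-v[:2],axis=1)-.055,):
    r=least_squares(f,[.51,-.346],loss="soft_l1",f_scale=.0005); print(len(B),r.x,np.median(abs(r.fun)))
r=least_squares(lambda v:np.linalg.norm(B-v[:2],axis=1)-v[2],[.51,-.346,.055],loss="soft_l1",f_scale=.0005); print(r.x,np.median(abs(r.fun)))
E
```

```text
[103  98 100] [195 186 190] [248 241 238] [143 134 131] [101  96  98]
[[318.89663453 275.64928113]]
57 [ 0.5094964  -0.34655147] 0.0004391815454883874
[ 0.50788226 -0.34655477  0.05373406] 0.00014556686760197612
```

```bash
python3 - <<'E'
from h import *
plan([.5088,-.3465,.2]);plan([.5088,-.3465,.0785])
E
```

```text
shift [0.0, -0.0388, 0.0026] dr -0.0 rows 0.9 0.0
shift [0.1215, -0.0388, 0.0026] dr -0.0 rows 3.1 0.0
```

Request:
send_rows --translation '[[0,-0.008,0.0005],[0,-0.02,0.0013],[0,-0.032,0.0021],[0.005,-0.0388,0.0026],[0.02,-0.0388,0.0026],[0.045,-0.0388,0.0026],[0.07,-0.0388,0.0026],[0.09,-0.0388,0.0026],[0.105,-0.0388,0.0026],[0.113,-0.0388,0.0026],[0.117,-0.0388,0.0026],[0.119,-0.0388,0.0026],[0.12,-0.0388,0.0026],[0.121,-0.0388,0.0026],[0.1215,-0.0388,0.0026],[0.1215,-0.0388,0.0026]]' --dr '[[0,0,0],[0,0,0],[0,0,0],[0,0,0],[0,0,0],[0,0,0],[0,0,0],[0,0,0],[0,0,0],[0,0,0],[0,0,0],[0,0,0],[0,0,0],[0,0,0],[0,0,0],[0,0,0]]' --grip '[0.35,0.35,0.35,0.35,0.35,0.35,0.35,0.35,0.35,0.35,0.35,0.35,0.35,0.35,0.35,0.35]'

```text
clock: 26.8
position: [0.5093, -0.3468, 0.0793]
tool_rot: [0.519, -0.48, 0.519, 0.479]
contact_force: [0.9, 0.3, -1.5]
width: 0.0484
```

```bash
python3 - <<'E'
from h import *
upd([.1215,-.0388,.0026],0);chk()
c=env.camera("side"); cv2.imwrite("pics/side15.png",cv2.resize(c["image"][300:480,230:470,::-1],None,fx=3,fy=3,interpolation=cv2.INTER_CUBIC))
chk()
E
```

```text
t 26.80 meas [ 509.3 -346.8   79.3] cmd [ 508.8 -346.5   78.5] yaw 85.5 err rot 0.1 w 0.0484 F [ 0.9  0.3 -1.5] q6 -2.16
t 26.85 meas [ 509.2 -346.8   79.3] cmd [ 508.8 -346.5   78.5] yaw 85.5 err rot 0.1 w 0.0483 F [ 1.1  0.3 -0.6] q6 -2.16
```

View pics/side15.png

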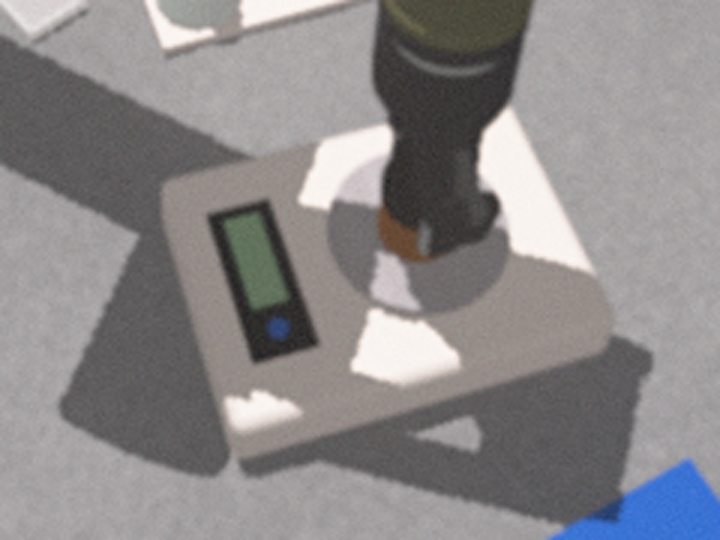

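Request:
send_rows --translation '[[0.0005,0,0],[0.001,0,0],[0.0015,0,0],[0.002,0,0],[0.002,0,0]]' --dr '[[0,0,0],[0,0,0],[0,0,0],[0,0,0],[0,0,0]]' --grip '[0.35,0.35,0.35,0.35,0.35]'

```text
clock: 27.27
position: [0.5093, -0.3468, 0.0792]
tool_rot: [0.519, -0.481, 0.519, 0.479]
contact_force: [-2.4, 1.7, 12.2]
width: 0.048
```

Request:
send_rows --translation '[[-0.0012,0,0],[-0.0012,0,0],[-0.0012,0,0],[-0.0012,0,0],[-0.0012,0,0],[-0.0012,0,0],[-0.012,0,0],[-0.035,0,0],[-0.065,0,0],[-0.085,0,0],[-0.092,0,0],[-0.092,0,0]]' --dr '[[0,0,0],[0,0,0],[0,0,0],[0,0,0],[0,0,0],[0,0,0],[0,0,0],[0,0,0],[0,0,0],[0,0,0],[0,0,0],[0,0,0]]' --grip '[0.35,1,1,1,1,1,1,1,1,1,1,1]'

```text
clock: 28.27
position: [0.5103, -0.3475, 0.1714]
tool_rot: [0.52, -0.482, 0.519, 0.478]
contact_force: [0.2, 0.4, 0.2]
width: 0.0859
```

```bash
python3 - <<'E'
from h import *
upd([.002-.092,0,0],0);chk()
c=env.camera("wrist"); cv2.imwrite("pics/wrist16.png",c["image"][:,:,::-1])
im=c["image"];m=env.mark_of("jar_mid",c); print([(round(a["conf"],2),atz(c,pxof(a),.085).round(4)) for a in m])
from scipy.optimize import minimize
k=env.outline_of("jar_mid",c)[0]["pixels"].astype(float)
def f(v): return np.abs(hullmask(c,np.r_[circ3(*v,.11,.025),circ3(*v,.096,.025),circ3(*v,.06,.024)])-k).sum()
x0=[.509,-.3465]; r=minimize(f,x0,method="Nelder-Mead",options=dict(initial_simplex=[x0,[.516,-.3465],[.509,-.339]],xatol=2e-4)); print("jar",r.x,r.fun,k.sum())
plan([.456,.343,.17]);plan([.456,.343,.094])
E
```

```text
t 28.27 meas [ 510.3 -347.5  171.4] cmd [ 508.8 -346.5  168.5] yaw 85.5 err rot 0.3 w 0.0859 F [0.2 0.4 0.2] q6 -2.16
[(0.63, array([ 0.5091, -0.3452,  0.085 ]))]
jar [ 0.50869681 -0.34678655] 332.8156862745098 5841.0
shift [-0.0015, 0.1068, 0.6832] dr -0.0 rows 16.6 0.0
shift [0.0745, 0.1068, 0.6832] dr -0.0 rows 16.7 0.0
```

View pics/wrist16.png

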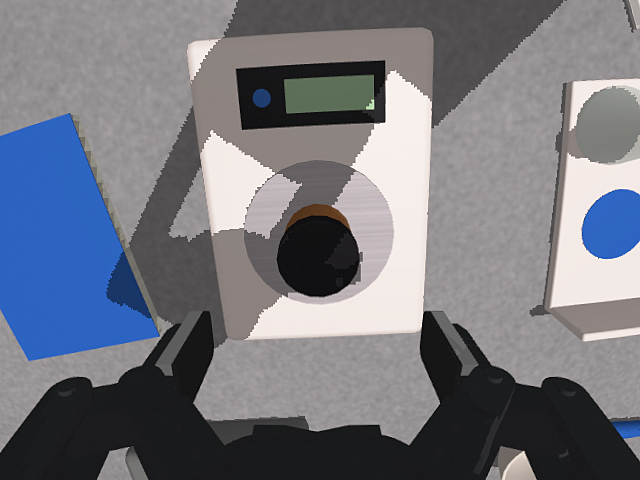

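Request:
send_rows --translation '[[-0.0015,0.002,0.014],[-0.0015,0.007,0.044],[-0.0015,0.0131,0.084],[-0.0015,0.0194,0.124],[-0.0015,0.0256,0.164],[-0.0015,0.0319,0.204],[-0.0015,0.0381,0.244],[-0.0015,0.0444,0.284],[-0.0015,0.0506,0.324],[-0.0015,0.0569,0.364],[-0.0015,0.0632,0.404],[-0.0015,0.0694,0.444],[-0.0015,0.0757,0.484],[-0.0015,0.0819,0.524],[-0.0015,0.0882,0.564],[-0.0015,0.0944,0.604],[-0.0015,0.1,0.64],[-0.0015,0.1045,0.668],[-0.0015,0.1068,0.6832],[-0.0015,0.1068,0.6832]]' --dr '[[0,0,0],[0,0,0],[0,0,0],[0,0,0],[0,0,0],[0,0,0],[0,0,0],[0,0,0],[0,0,0],[0,0,0],[0,0,0],[0,0,0],[0,0,0],[0,0,0],[0,0,0],[0,0,0],[0,0,0],[0,0,0],[0,0,0],[0,0,0]]' --grip '[1,1,1,1,1,1,1,1,1,1,1,1,1,1,1,1,1,1,1,1]'

```text
clock: 30.08
position: [0.4545, 0.3461, 0.1687]
tool_rot: [0.518, -0.48, 0.519, 0.481]
contact_force: [0.6, -0.2, -0.5]
width: 0.0855
```

```bash
python3 - <<'E'
from h import *
upd([-.0015,.1068,.6832],0);chk()
c=env.camera("wrist"); cv2.imwrite("pics/wrist17.png",c["image"][:,:,::-1]);chk()
for k,x in dict(yellow=(.616,.335),red=(.536,.336),blue=(.456,.343)).items(): print(k,fitcap(c,k,np.array(x),.005))
plan([.4555,.3433,.093])
E
```

```text
t 30.08 meas [454.5 346.1 168.7] cmd [456. 343. 170.] yaw 85.5 err rot 0.2 w 0.0855 F [ 0.6 -0.2 -0.5] q6 -0.92
t 30.13 meas [454.6 343.9 168.8] cmd [456. 343. 170.] yaw 85.5 err rot 0.2 w 0.0856 F [-0.1 -0.3  0.4] q6 -0.92
yellow (array([0.681, 0.267]), np.float64(2649.0), np.float64(2649.0))
red (array([0.53464511, 0.33527109]), np.float64(230.98823529411766), np.float64(3204.0))
blue (array([0.45684417, 0.34296319]), np.float64(253.3411764705882), np.float64(3706.0))
shift [0.077, 0.0005, 0.0003] dr -0.0 rows 1.8 0.0
```

View pics/wrist17.png

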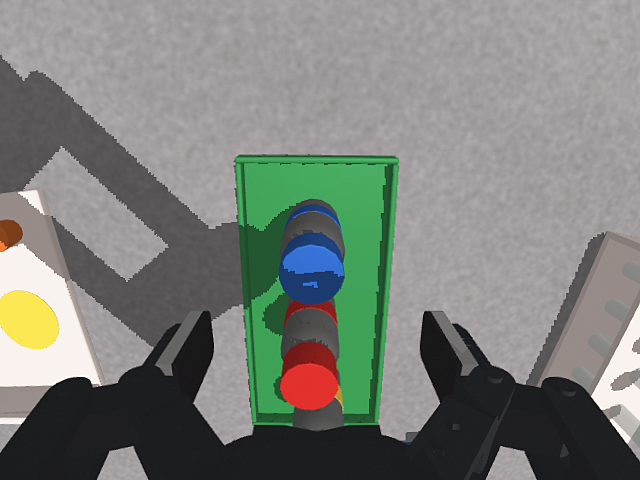

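Request:
send_rows --translation '[[0.01,0,0],[0.03,0,0],[0.053,0,0],[0.069,0,0],[0.077,0,0],[0.077,0,0],[0.077,0,0],[0.077,0,0],[0.077,0,0],[0.077,0,0],[0.077,0,0],[0.077,0,0],[0.073,0,0],[0.06,0,0],[0.035,0,0],[0.008,0,0],[-0.012,0,0],[-0.018,0,0],[-0.018,0,0]]' --dr '[[0,0,0],[0,0,0],[0,0,0],[0,0,0],[0,0,0],[0,0,0],[0,0,0],[0,0,0],[0,0,0],[0,0,0],[0,0,0],[0,0,0],[0,0,0],[0,0,0],[0,0,0],[0,0,0],[0,0,0],[0,0,0],[0,0,0]]' --grip '[1,1,1,1,1,1,1,0.2,0.2,0.2,0.2,0.2,0.2,0.2,0.2,0.2,0.2,0.2,0.2]'

```text
clock: 31.72
position: [0.457, 0.3438, 0.1898]
tool_rot: [0.521, -0.48, 0.518, 0.48]
contact_force: [0.3, -0.2, -2.2]
width: 0.0363
```

```bash
python3 - <<'E'
from h import *
upd([-.018,0,0],0);chk()
c=env.camera("side"); cv2.imwrite("pics/side18.png",cv2.resize(c["image"][70:250,150:390,::-1],None,fx=3,fy=3,interpolation=cv2.INTER_CUBIC))
c=env.camera("wrist"); cv2.imwrite("pics/wrist18.png",c["image"][:,:,::-1])
plan([.5337,-.0786,.188]);plan([.5337,-.0786,.1])
E
```

```text
t 31.72 meas [457.  343.8 189.8] cmd [456. 343. 188.] yaw 85.5 err rot 0.2 w 0.0363 F [ 0.3 -0.2 -2.2] q6 -0.92
shift [0.0, -0.1106, -0.4142] dr -0.0 rows 10.3 0.0
shift [0.088, -0.1106, -0.4142] dr -0.0 rows 10.5 0.0
```

View pics/side18.png

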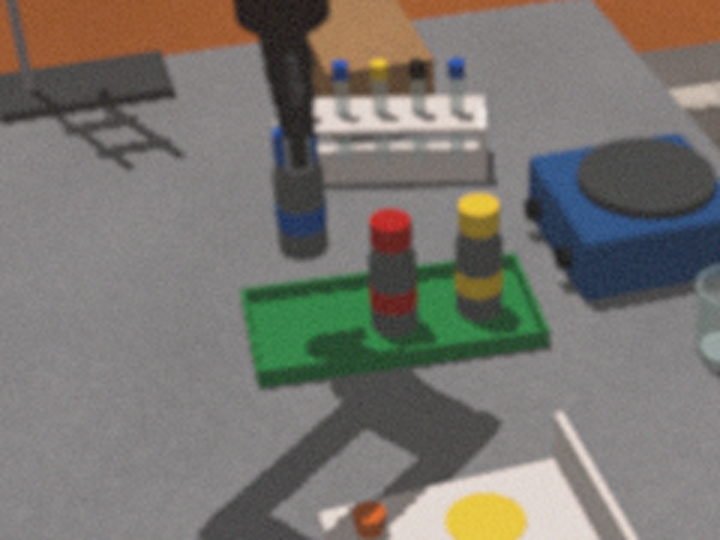

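View pics/wrist18.png

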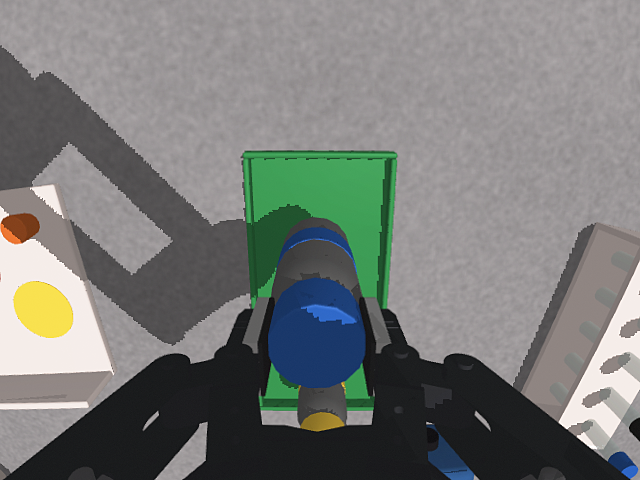

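Request:
send_rows --translation '[[0,-0.003,-0.012],[0,-0.01,-0.036],[0,-0.019,-0.07],[0,-0.029,-0.108],[0,-0.039,-0.147],[0,-0.05,-0.186],[0,-0.06,-0.225],[0,-0.071,-0.264],[0,-0.081,-0.303],[0,-0.091,-0.34],[0,-0.1,-0.372],[0,-0.107,-0.398],[0,-0.1106,-0.4142],[0,-0.1106,-0.4142],[0.008,-0.1106,-0.4142],[0.028,-0.1106,-0.4142],[0.053,-0.1106,-0.4142],[0.072,-0.1106,-0.4142],[0.083,-0.1106,-0.4142],[0.086,-0.1106,-0.4142]]' --dr '[[0,0,0],[0,0,0],[0,0,0],[0,0,0],[0,0,0],[0,0,0],[0,0,0],[0,0,0],[0,0,0],[0,0,0],[0,0,0],[0,0,0],[0,0,0],[0,0,0],[0,0,0],[0,0,0],[0,0,0],[0,0,0],[0,0,0],[0,0,0]]' --grip '[0.2,0.2,0.2,0.2,0.2,0.2,0.2,0.2,0.2,0.2,0.2,0.2,0.2,0.2,0.2,0.2,0.2,0.2,0.2,0.2]'

```text
clock: 33.48
position: [0.5307, -0.0767, 0.0993]
tool_rot: [0.518, -0.478, 0.52, 0.482]
contact_force: [-3.7, 1.4, 12.4]
width: 0.0364
```

Request:
send_rows --translation '[[0,0,0],[0,0,0],[0,0,0],[0.001,0,0]]' --dr '[[0,0,0],[0,0,0],[0,0,0],[0,0,0]]' --grip '[0.2,0.2,0.2,0.2]'

```text
clock: 33.82
position: [0.534, -0.0782, 0.1013]
tool_rot: [0.519, -0.48, 0.519, 0.48]
contact_force: [-0.5, 0.9, -1.7]
width: 0.0365
```

```bash
python3 - <<'E'
from h import *
upd([.087,-.1106,-.4142],0);chk()
c=env.camera("wrist"); cv2.imwrite("pics/wrist19.png",c["image"][:,:,::-1])
c=env.camera("side"); cv2.imwrite("pics/side19.png",cv2.resize(c["image"][180:330,230:430,::-1],None,fx=4,fy=4,interpolation=cv2.INTER_CUBIC))
chk()
E
```

```text
t 33.82 meas [534.  -78.2 101.3] cmd [533.7 -78.6 101. ] yaw 85.5 err rot 0.1 w 0.0365 F [-0.5  0.9 -1.7] q6 -1.72
t 33.92 meas [533.9 -78.4 101.2] cmd [533.7 -78.6 101. ] yaw 85.5 err rot 0.0 w 0.0363 F [ 0.5 -0.7 -1.5] q6 -1.72
```

View pics/side19.png

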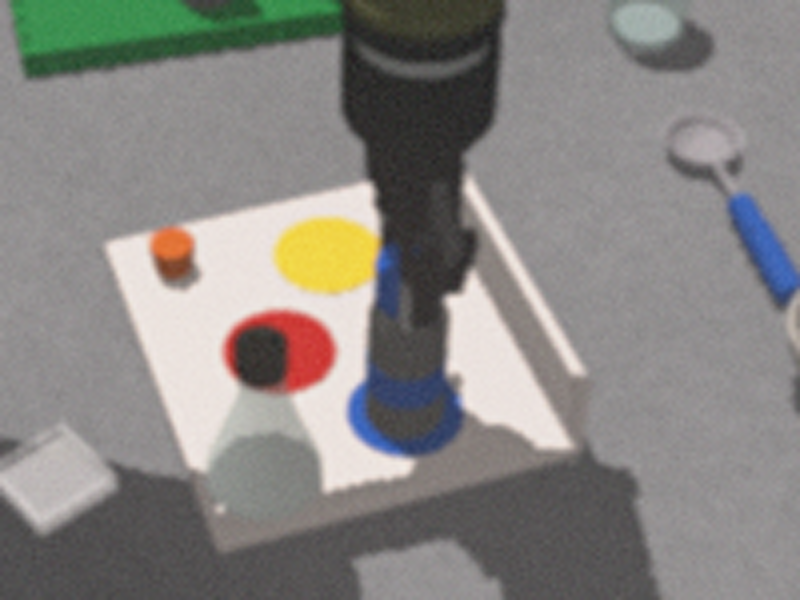

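View pics/wrist19.png

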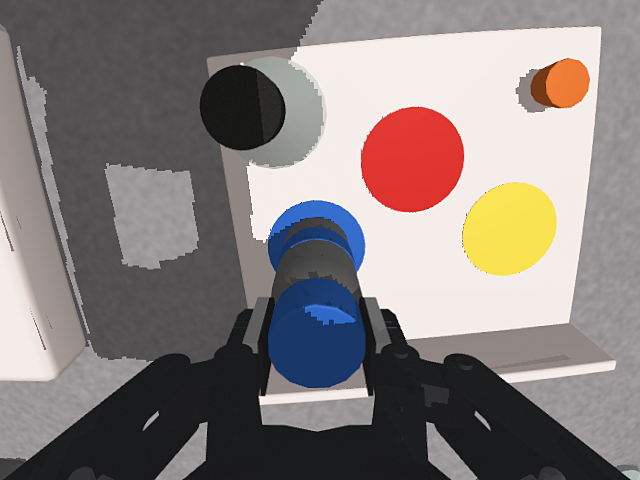

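Request:
send_rows --translation '[[0.0006,0,0],[0.0012,0,0],[0.0018,0,0],[0.0024,0,0],[0.003,0,0],[0.003,0,0]]' --dr '[[0,0,0],[0,0,0],[0,0,0],[0,0,0],[0,0,0],[0,0,0]]' --grip '[0.2,0.2,0.2,0.2,0.2,0.2]'

```text
clock: 34.42
position: [0.5342, -0.0787, 0.0992]
tool_rot: [0.52, -0.48, 0.519, 0.48]
contact_force: [-1.9, -0.0, 7.5]
width: 0.0366
```

Request:
send_rows --translation '[[-0.0008,0,0],[-0.0008,0,0],[-0.0008,0,0],[-0.0008,0,0],[-0.0008,0,0],[-0.0008,0,0],[-0.012,0,0],[-0.035,0,0],[-0.06,0,0],[-0.074,0,0],[-0.077,0,0],[-0.077,0,0]]' --dr '[[0,0,0],[0,0,0],[0,0,0],[0,0,0],[0,0,0],[0,0,0],[0,0,0],[0,0,0],[0,0,0],[0,0,0],[0,0,0],[0,0,0]]' --grip '[0.2,1,1,1,1,1,1,1,1,1,1,1]'

```text
clock: 35.42
position: [0.5346, -0.0787, 0.176]
tool_rot: [0.52, -0.481, 0.519, 0.479]
contact_force: [-0.0, -0.1, -0.3]
width: 0.0854
```

```bash
python3 - <<'E'
from h import *
upd([.003-.077,0,0],0);chk()
c=env.camera("wrist"); cv2.imwrite("pics/wrist20.png",c["image"][:,:,::-1])
print(fitcap(c,"blue",np.array((.534,-.0785)),.01))
s=env.camera("scene"); d=env.camera("side")
for q in(s,d): print(fitcap(q,"blue",np.array((.534,-.0785)),.01)[:2])
plan([.535,.3355,.175]);plan([.535,.3355,.093])
E
```

```text
t 35.42 meas [534.6 -78.7 176. ] cmd [533.7 -78.6 175. ] yaw 85.5 err rot 0.2 w 0.0854 F [-0.  -0.1 -0.3] q6 -1.72
(array([ 0.53410845, -0.07931117]), np.float64(287.52156862745096), np.float64(3612.0))
(array([ 0.53412927, -0.07859106]), np.float64(79.21960784313727))
(array([ 0.5364375 , -0.07203125]), np.float64(180.15294117647056))
shift [0.0, 0.0312, 0.4129] dr -0.0 rows 9.9 0.0
shift [0.082, 0.0312, 0.4129] dr -0.0 rows 10.1 0.0
```

View pics/wrist20.png

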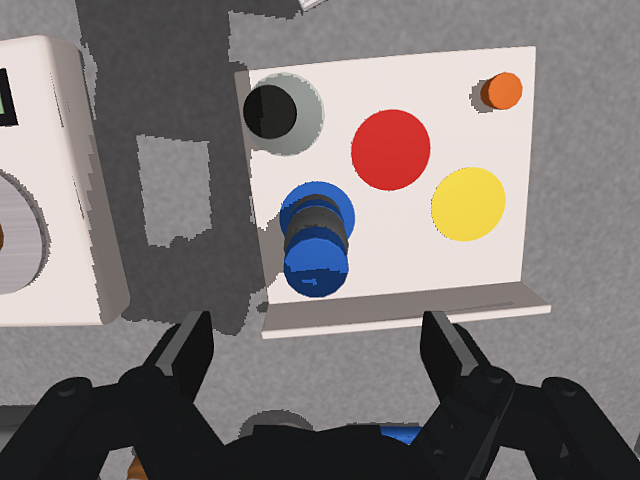

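Request:
send_rows --translation '[[0,0.001,0.012],[0,0.003,0.038],[0,0.006,0.074],[0,0.009,0.112],[0,0.011,0.15],[0,0.014,0.188],[0,0.017,0.226],[0,0.02,0.264],[0,0.023,0.302],[0,0.026,0.338],[0,0.028,0.37],[0,0.03,0.395],[0,0.0312,0.4129],[0,0.0312,0.4129],[0.01,0.0312,0.4129],[0.032,0.0312,0.4129],[0.056,0.0312,0.4129],[0.074,0.0312,0.4129],[0.082,0.0312,0.4129],[0.082,0.0312,0.4129]]' --dr '[[0,0,0],[0,0,0],[0,0,0],[0,0,0],[0,0,0],[0,0,0],[0,0,0],[0,0,0],[0,0,0],[0,0,0],[0,0,0],[0,0,0],[0,0,0],[0,0,0],[0,0,0],[0,0,0],[0,0,0],[0,0,0],[0,0,0],[0,0,0]]' --grip '[1,1,1,1,1,1,1,1,1,1,1,1,1,1,1,1,1,1,1,1]'

```text
clock: 37.23
position: [0.5328, 0.3332, 0.0897]
tool_rot: [0.517, -0.479, 0.522, 0.48]
contact_force: [-1.6, 0.4, 0.3]
width: 0.0858
```

```bash
python3 - <<'E'
from h import *
upd([.082,.0312,.4129],0);chk()
c=env.camera("wrist"); cv2.imwrite("pics/wrist21.png",c["image"][:,:,::-1]);chk()
print(fitcap(c,"red",np.array((.535,.3355)),.005))
E
```

```text
t 37.23 meas [532.8 333.2  89.7] cmd [535.  335.5  93. ] yaw 85.5 err rot 0.4 w 0.0858 F [-1.6  0.4  0.3] q6 -1.0
t 37.28 meas [534.1 334.   91.5] cmd [535.  335.5  93. ] yaw 85.5 err rot 0.2 w 0.0856 F [ 0.6 -0.3 -0. ] q6 -1.0
(array([0.53490077, 0.33504843]), np.float64(597.4745098039216), np.float64(9117.0))
```

View pics/wrist21.png

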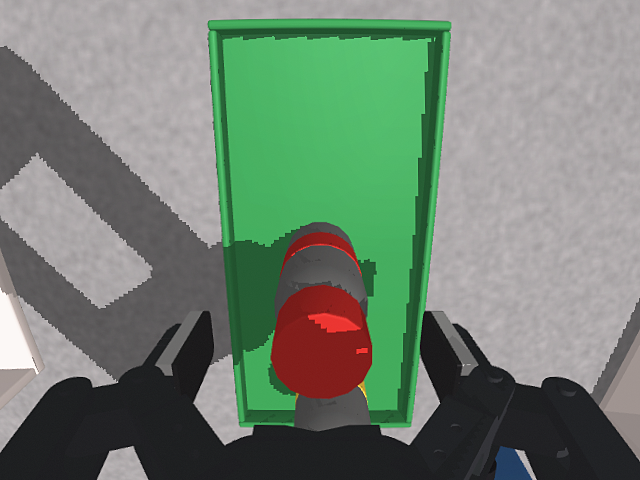

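Red is centred between the pads, so I'll wait a moment for it to settle, then grip and lift.

Request:
send_rows --translation '[[0,0,0],[0,0,0],[0,0,0],[0,0,0],[0,0,0],[0,0,0],[0,0,0],[-0.004,0,0],[-0.017,0,0],[-0.042,0,0],[-0.069,0,0],[-0.089,0,0],[-0.095,0,0],[-0.095,0,0]]' --dr '[[0,0,0],[0,0,0],[0,0,0],[0,0,0],[0,0,0],[0,0,0],[0,0,0],[0,0,0],[0,0,0],[0,0,0],[0,0,0],[0,0,0],[0,0,0],[0,0,0]]' --grip '[1,0.2,0.2,0.2,0.2,0.2,0.2,0.2,0.2,0.2,0.2,0.2,0.2,0.2]'

```text
clock: 38.45
position: [0.5361, 0.3361, 0.1898]
tool_rot: [0.521, -0.48, 0.518, 0.48]
contact_force: [0.0, 0.6, -1.7]
width: 0.0365
```

```bash
python3 - <<'E'
from h import *
upd([-.095,0,0],0);chk()
for y in (85.5,39): plan([.4813,-.0133,.188],y);plan([.4813,-.0133,.1],y)
E
```

```text
t 38.45 meas [536.1 336.1 189.8] cmd [535.  335.5 188. ] yaw 85.5 err rot 0.2 w 0.0365 F [ 0.   0.6 -1.7] q6 -1.0
shift [0.0, 0.0262, -0.3519] dr -0.0 rows 8.5 0.0
shift [0.088, 0.0262, -0.3519] dr -0.0 rows 8.7 0.0
shift [0.0, 0.0262, -0.3519] dr 46.5 rows 8.5 6.5
shift [0.088, 0.0262, -0.3519] dr 46.5 rows 8.7 6.5
```

Request:
send_rows --translation '[[0,0.001,-0.012],[0,0.003,-0.036],[0,0.005,-0.07],[0,0.008,-0.107],[0,0.011,-0.144],[0,0.0135,-0.181],[0,0.016,-0.218],[0,0.019,-0.255],[0,0.0215,-0.288],[0,0.024,-0.317],[0,0.0255,-0.338],[0,0.0262,-0.3519],[0,0.0262,-0.3519],[0.008,0.0262,-0.3519],[0.023,0.0262,-0.3519],[0.042,0.0262,-0.3519],[0.058,0.0262,-0.3519],[0.07,0.0262,-0.3519],[0.078,0.0262,-0.3519],[0.082,0.0262,-0.3519]]' --dr '[[0,0,0],[0,0,0],[0,0,0],[0,0,0],[0,0,0],[0,0,0],[0,0,0],[0,0,0],[0,0,0],[0,0,0],[0,0,0],[0,0,0],[0,0,0],[0,0,0],[0,0,0],[0,0,0],[0,0,0],[0,0,0],[0,0,0],[0,0,0]]' --grip '[0.2,0.2,0.2,0.2,0.2,0.2,0.2,0.2,0.2,0.2,0.2,0.2,0.2,0.2,0.2,0.2,0.2,0.2,0.2,0.2]'

```text
clock: 40.12
position: [0.4797, -0.0123, 0.1038]
tool_rot: [0.518, -0.479, 0.52, 0.481]
contact_force: [0.1, -0.0, -1.8]
width: 0.0365
```

Request:
send_rows --translation '[[0.001,0,0],[0.002,0,0],[0.003,0,0],[0.004,0,0],[0.004,0,0]]' --dr '[[0,0,0],[0,0,0],[0,0,0],[0,0,0],[0,0,0]]' --grip '[0.2,0.2,0.2,0.2,0.2]'

```text
clock: 40.53
position: [0.4817, -0.0133, 0.1024]
tool_rot: [0.52, -0.48, 0.519, 0.48]
contact_force: [-0.2, -0.5, -1.8]
width: 0.0364
```

```bash
python3 - <<'E'
from h import *
upd([.086,.0262,-.3519],0);chk()
c=env.camera("wrist"); cv2.imwrite("pics/wrist22.png",c["image"][:,:,::-1]);chk()
E
```

```text
t 40.53 meas [481.7 -13.3 102.4] cmd [481.3 -13.3 102. ] yaw 85.5 err rot 0.1 w 0.0364 F [-0.2 -0.5 -1.8] q6 -1.61
t 40.58 meas [481.7 -13.3 102.4] cmd [481.3 -13.3 102. ] yaw 85.5 err rot 0.1 w 0.0363 F [-0.8  0.5 -1.8] q6 -1.61
```

View pics/wrist22.png

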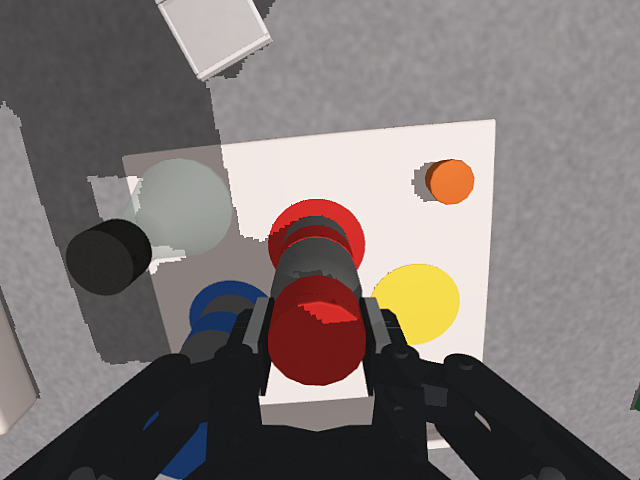

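Request:
send_rows --translation '[[0.001,0,0],[0.002,0,0],[0.0026,0,0],[0.0032,0,0],[0.0038,0,0],[0.0044,0,0],[0.0044,0,0]]' --dr '[[0,0,0],[0,0,0],[0,0,0],[0,0,0],[0,0,0],[0,0,0],[0,0,0]]' --grip '[0.2,0.2,0.2,0.2,0.2,0.2,0.2]'

```text
clock: 41.17
position: [0.482, -0.0134, 0.0991]
tool_rot: [0.52, -0.48, 0.519, 0.479]
contact_force: [-2.6, 0.4, 11.7]
width: 0.036
```

Request:
send_rows --translation '[[-0.0012,0,0],[-0.0012,0,0],[-0.0012,0,0],[-0.0012,0,0],[-0.0012,0,0],[-0.0012,0,0],[-0.012,0,0],[-0.035,0,0],[-0.06,0,0],[-0.074,0,0],[-0.0774,0,0],[-0.0774,0,0]]' --dr '[[0,0,0],[0,0,0],[0,0,0],[0,0,0],[0,0,0],[0,0,0],[0,0,0],[0,0,0],[0,0,0],[0,0,0],[0,0,0],[0,0,0]]' --grip '[0.2,0.8,0.8,0.8,0.8,0.8,0.8,0.8,0.8,0.8,1,1]'

```text
clock: 42.17
position: [0.4822, -0.0133, 0.1759]
tool_rot: [0.52, -0.481, 0.519, 0.479]
contact_force: [0.5, 0.8, 0.1]
width: 0.0854
```

```bash
python3 - <<'E'
from h import *
upd([.0044-.0774,0,0],0);chk()
c=env.camera("wrist"); cv2.imwrite("pics/wrist23.png",c["image"][:,:,::-1])
s=env.camera("scene"); print(fitcap(c,"red",np.array((.481,-.013)),.01)[:2],fitcap(s,"red",np.array((.481,-.013)),.01)[:2],fitcap(s,"blue",np.array((.534,-.0785)),.01)[:2],fitcap(s,"yellow",np.array((.616,.335)),.005)[:2])
plan([.6163,.3355,.175]);plan([.6163,.3355,.093])
E
```

```text
t 42.17 meas [482.2 -13.3 175.9] cmd [481.3 -13.3 175. ] yaw 85.5 err rot 0.2 w 0.0854 F [0.5 0.8 0.1] q6 -1.61
(array([ 0.48031776, -0.0140683 ]), np.float64(295.01176470588234)) (array([ 0.48049902, -0.01323633]), np.float64(106.24705882352941)) (array([ 0.534 , -0.0785]), np.float64(109.34117647058822)) (array([0.61739988, 0.3355377 ]), np.float64(54.705882352941174))
shift [0.0, -0.1072, 0.3583] dr -0.0 rows 9.0 0.0
shift [0.082, -0.1072, 0.3583] dr -0.0 rows 9.2 0.0
```

View pics/wrist23.png

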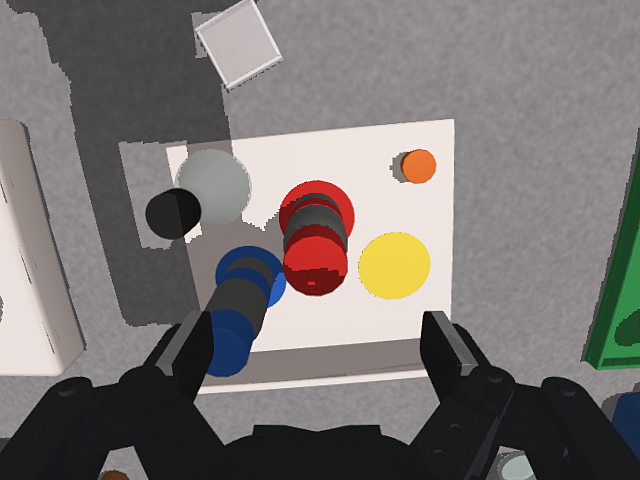

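Request:
send_rows --translation '[[0,-0.003,0.011],[0,-0.01,0.035],[0,-0.02,0.068],[0,-0.031,0.104],[0,-0.042,0.14],[0,-0.053,0.176],[0,-0.063,0.212],[0,-0.074,0.248],[0,-0.084,0.282],[0,-0.094,0.313],[0,-0.101,0.337],[0,-0.1055,0.352],[0,-0.1072,0.3583],[0,-0.1072,0.3583],[0.01,-0.1072,0.3583],[0.03,-0.1072,0.3583],[0.052,-0.1072,0.3583],[0.07,-0.1072,0.3583],[0.08,-0.1072,0.3583],[0.082,-0.1072,0.3583]]' --dr '[[0,0,0],[0,0,0],[0,0,0],[0,0,0],[0,0,0],[0,0,0],[0,0,0],[0,0,0],[0,0,0],[0,0,0],[0,0,0],[0,0,0],[0,0,0],[0,0,0],[0,0,0],[0,0,0],[0,0,0],[0,0,0],[0,0,0],[0,0,0]]' --grip '[1,1,1,1,1,1,1,1,1,1,1,1,1,1,1,1,1,1,1,1]'

```text
clock: 43.93
position: [0.6141, 0.3332, 0.0898]
tool_rot: [0.517, -0.479, 0.522, 0.48]
contact_force: [-0.8, 1.0, -0.6]
width: 0.0851
```

```bash
python3 - <<'E'
from h import *
upd([.082,-.1072,.3583],0);chk()
c=env.camera("wrist"); cv2.imwrite("pics/wrist24.png",c["image"][:,:,::-1]);chk()
print(fitcap(c,"yellow",np.array((.616,.3355)),.005))
E
```

```text
t 43.93 meas [614.1 333.2  89.8] cmd [616.3 335.5  93. ] yaw 85.5 err rot 0.4 w 0.0851 F [-0.8  1.  -0.6] q6 -1.05
t 43.98 meas [614.9 333.8  91. ] cmd [616.3 335.5  93. ] yaw 85.5 err rot 0.3 w 0.0853 F [-0.8  0.4 -0.2] q6 -1.05
(array([0.61704909, 0.33524585]), np.float64(576.2313725490196), np.float64(9100.0))
```

View pics/wrist24.png

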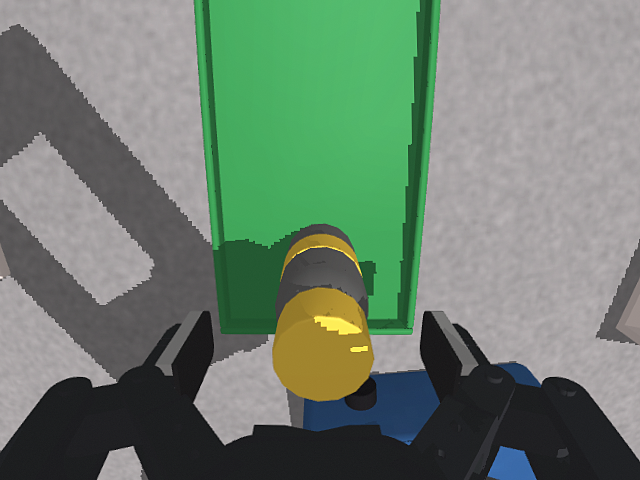

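Request:
send_rows --translation '[[0,0,0],[0,0,0],[0,0,0],[0,0,0],[0,0,0],[0,0,0],[0,0,0],[0,0,0],[-0.004,0,0],[-0.017,0,0],[-0.042,0,0],[-0.069,0,0],[-0.089,0,0],[-0.095,0,0],[-0.095,0,0]]' --dr '[[0,0,0],[0,0,0],[0,0,0],[0,0,0],[0,0,0],[0,0,0],[0,0,0],[0,0,0],[0,0,0],[0,0,0],[0,0,0],[0,0,0],[0,0,0],[0,0,0],[0,0,0]]' --grip '[1,1,0.2,0.2,0.2,0.2,0.2,0.2,0.2,0.2,0.2,0.2,0.2,0.2,0.2]'

```text
clock: 45.23
position: [0.6173, 0.3361, 0.19]
tool_rot: [0.521, -0.48, 0.518, 0.48]
contact_force: [0.9, -0.7, -2.5]
width: 0.0365
```

```bash
python3 - <<'E'
from h import *
upd([-.095,0,0],0);chk()
plan([.532,.0535,.188]);plan([.532,.0535,.102])
E
```

```text
t 45.23 meas [617.3 336.1 190. ] cmd [616.3 335.5 188. ] yaw 85.5 err rot 0.2 w 0.0365 F [ 0.9 -0.7 -2.5] q6 -1.05
shift [0.0, 0.0619, -0.2878] dr -0.0 rows 7.1 0.0
shift [0.086, 0.0619, -0.2878] dr -0.0 rows 7.4 0.0
```

Request:
send_rows --translation '[[0,0.002,-0.011],[0,0.007,-0.033],[0,0.0137,-0.064],[0,0.0215,-0.1],[0,0.0292,-0.136],[0,0.037,-0.172],[0,0.0445,-0.207],[0,0.051,-0.238],[0,0.0565,-0.263],[0,0.06,-0.28],[0,0.0619,-0.2878],[0,0.0619,-0.2878],[0.005,0.0619,-0.2878],[0.016,0.0619,-0.2878],[0.032,0.0619,-0.2878],[0.048,0.0619,-0.2878],[0.062,0.0619,-0.2878],[0.072,0.0619,-0.2878],[0.078,0.0619,-0.2878],[0.081,0.0619,-0.2878]]' --dr '[[0,0,0],[0,0,0],[0,0,0],[0,0,0],[0,0,0],[0,0,0],[0,0,0],[0,0,0],[0,0,0],[0,0,0],[0,0,0],[0,0,0],[0,0,0],[0,0,0],[0,0,0],[0,0,0],[0,0,0],[0,0,0],[0,0,0],[0,0,0]]' --grip '[0.2,0.2,0.2,0.2,0.2,0.2,0.2,0.2,0.2,0.2,0.2,0.2,0.2,0.2,0.2,0.2,0.2,0.2,0.2,0.2]'

```text
clock: 46.9
position: [0.5317, 0.0543, 0.1057]
tool_rot: [0.519, -0.48, 0.519, 0.481]
contact_force: [0.1, -0.6, -1.6]
width: 0.0365
```

Request:
send_rows --translation '[[0.001,0,0],[0.002,0,0],[0.003,0,0],[0.004,0,0],[0.005,0,0],[0.005,0,0]]' --dr '[[0,0,0],[0,0,0],[0,0,0],[0,0,0],[0,0,0],[0,0,0]]' --grip '[0.2,0.2,0.2,0.2,0.2,0.2]'

```text
clock: 47.4
position: [0.5322, 0.0534, 0.1022]
tool_rot: [0.519, -0.48, 0.519, 0.48]
contact_force: [0.3, -1.1, -1.1]
width: 0.0362
```

```bash
python3 - <<'E'
from h import *
upd([.086,.0619,-.2878],0);chk()
c=env.camera("wrist"); cv2.imwrite("pics/wrist25.png",c["image"][:,:,::-1]);chk()
E
```

```text
t 47.40 meas [532.2  53.4 102.2] cmd [532.   53.5 102. ] yaw 85.5 err rot 0.0 w 0.0362 F [ 0.3 -1.1 -1.1] q6 -1.47
t 47.45 meas [532.1  53.4 102.2] cmd [532.   53.5 102. ] yaw 85.5 err rot 0.0 w 0.0363 F [ 0.6  0.  -1.4] q6 -1.47
```

View pics/wrist25.png

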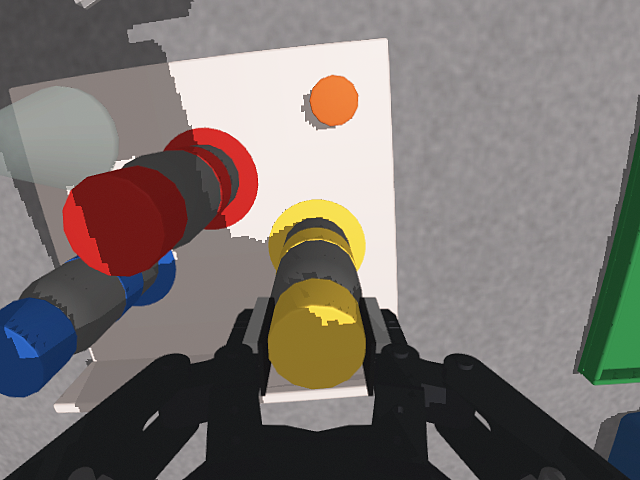

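Request:
send_rows --translation '[[0.001,0,0],[0.002,0,0],[0.0026,0,0],[0.0032,0,0],[0.0037,0,0],[0.0042,0,0],[0.0042,0,0]]' --dr '[[0,0,0],[0,0,0],[0,0,0],[0,0,0],[0,0,0],[0,0,0],[0,0,0]]' --grip '[0.2,0.2,0.2,0.2,0.2,0.2,0.2]'

```text
clock: 48.03
position: [0.5324, 0.0534, 0.0989]
tool_rot: [0.52, -0.48, 0.519, 0.48]
contact_force: [-1.6, -0.1, 7.2]
width: 0.0364
```

Request:
send_rows --translation '[[-0.0009,0,0],[-0.0009,0,0],[-0.0009,0,0],[-0.0009,0,0],[-0.0009,0,0],[-0.0009,0,0],[-0.012,0,0],[-0.035,0,0],[-0.07,0,0],[-0.105,0,0],[-0.13,0,0],[-0.142,0,0],[-0.142,0,0],[-0.142,0,0]]' --dr '[[0,0,0],[0,0,0],[0,0,0],[0,0,0],[0,0,0],[0,0,0],[0,0,0],[0,0,0],[0,0,0],[0,0,0],[0,0,0],[0,0,0],[0,0,0],[0,0,0]]' --grip '[0.2,0.8,0.8,0.8,0.8,0.8,0.8,0.8,0.8,0.8,1,1,1,1]'

```text
clock: 49.2
position: [0.5323, 0.0535, 0.2402]
tool_rot: [0.52, -0.48, 0.519, 0.48]
contact_force: [0.5, 0.3, -0.3]
width: 0.0853
```

```bash
python3 - <<'E'
from h import *
upd([.0042-.142,0,0],0);chk()
w=env.camera("wrist"); cv2.imwrite("pics/wrist26.png",w["image"][:,:,::-1])
s=env.camera("scene"); cv2.imwrite("pics/scene26.png",s["image"][:,:,::-1])
d=env.camera("side"); cv2.imwrite("pics/side26.png",d["image"][:,:,::-1])
T=dict(blue=(.5341,-.0786),red=(.4812,-.0133),yellow=(.5323,.0535))
for k,x in T.items():
    print(k,[tuple(np.round(np.r_[a[0]*1000,a[1]],1)) for a in (fitcap(q,k,np.array(x),.01) for q in (w,s,d))])
for q in(w,s,d):
  for k,z in(("jar_mid",.085),("flask_mid",.0615)): print(k,[(round(a["conf"],2),atz(q,pxof(a),z).round(4)) for a in env.mark_of(k,q)][:1])
E
```

```text
t 49.20 meas [532.3  53.5 240.2] cmd [532.   53.5 239.8] yaw 85.5 err rot 0.1 w 0.0853 F [ 0.5  0.3 -0.3] q6 -1.47
blue [(np.float64(533.6), np.float64(-79.4), np.float64(158.9)), (np.float64(534.1), np.float64(-78.6), np.float64(63.5)), (np.float64(533.5), np.float64(-77.4), np.float64(91.6))]
red [(np.float64(480.3), np.float64(-13.5), np.float64(178.9)), (np.float64(480.7), np.float64(-13.8), np.float64(106.7)), (np.float64(481.9), np.float64(-11.2), np.float64(113.3))]
yellow [(np.float64(531.3), np.float64(53.1), np.float64(165.2)), (np.float64(533.1), np.float64(53.5), np.float64(223.3)), (np.float64(531.8), np.float64(52.4), np.float64(52.4))]
jar_mid []
flask_mid [(0.74, array([ 0.4465, -0.0966,  0.0615]))]
jar_mid [(0.97, array([ 0.5116, -0.344 ,  0.085 ]))]
flask_mid [(0.73, array([ 0.4492, -0.0925,  0.0615]))]
jar_mid [(0.89, array([ 0.5089, -0.3509,  0.085 ]))]
flask_mid [(0.95, array([ 0.4513, -0.0968,  0.0615]))]
```

View pics/scene26.png

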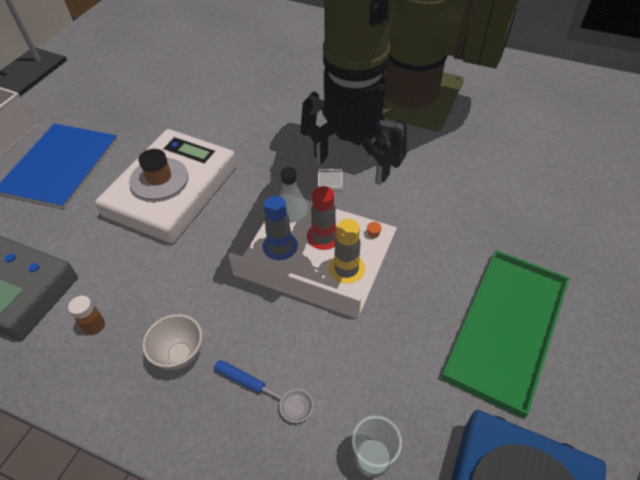

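View pics/wrist26.png

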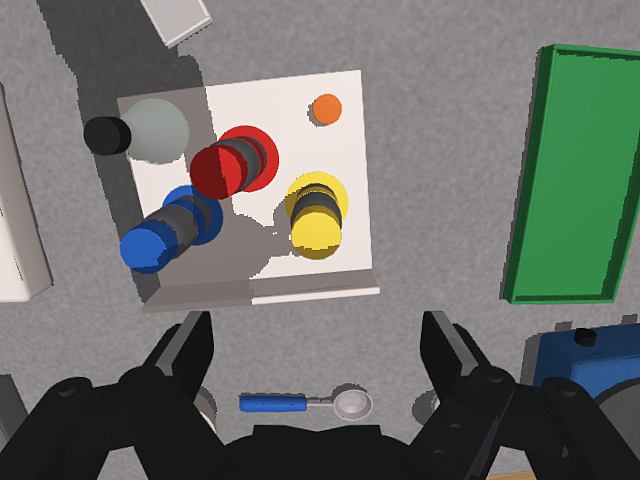

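```bash
python3 - <<'E'
from rig import env
print(env.close_job())
E
```

```text
the job is handed in; nothing more can be done
None
```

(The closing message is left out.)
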